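Lay the spice jars in the sloping rack, lids up

TASK

Lay the two fallen spice jars in the chrome rack so that both lie the same way: the red one in the left bay, the yellow one in the right bay (left and right as the robot sees them), each flat between its guide rods with label up, gold lid at the high end and its base resting against that bay's sprung orange stop plate, wherever that plate is set. Bring the glass against the stops gently, do not ram them, and leave the other things on the counter as they are.

Things in the scene. Friction and masses are not known exactly. Their poses are not given: they have to be found in the camera images.
- jar_red: Hexagonal glass jar, dark red contents, gold lid, lying on a flat, label up. 105 mm long (lid: last 18 mm, 42 mm across), 44 mm across flats = 44 mm high; ribs on the left and right corners make it 54 mm wide: grip there (10 mm high, centred 22 mm up, 60 mm long, centred at x = -10 mm). About 0.2 kg. Origin: centre of the underside, mid-length; x towards the lid, z out of the label, y across.
- jar_yellow: Hexagonal glass jar, yellow contents, gold lid, lying on a flat, label up. 105 mm long (lid: last 18 mm, 42 mm across), 44 mm across flats = 44 mm high; ribs on the left and right corners make it 54 mm wide: grip there (10 mm high, centred 22 mm up, 60 mm long, centred at x = -10 mm). About 0.2 kg. Origin: centre of the underside, mid-length; x towards the lid, z out of the label, y across.
- bay_left (a point): Left bay (+y side): point on the centre line of its grey rubber floor. x up the 30 degree slope (a laid jar does not slide), y left, z square out of the floor. Floor 170 x 56 mm; guide rods 7 mm high along x at y = +-20.5 mm leave the jar 1.5 mm play. A sprung orange stop plate (28 wide, 22 high, gives 4 mm) crosses it; its face is between x = 0 and 30 mm, not told: look or feel for it.
- bay_right (a point): Right bay (-y side): point on the centre line of its grey rubber floor. x up the 30 degree slope (a laid jar does not slide), y left, z square out of the floor. Floor 170 x 56 mm; guide rods 7 mm high along x at y = +-20.5 mm leave the jar 1.5 mm play. A sprung orange stop plate (28 wide, 22 high, gives 4 mm) crosses it; its face is between x = 0 and 30 mm, not told: look or feel for it.
- rack: Chrome spice rack fixed to the counter, 220 mm wide, 200 mm deep, 120 mm high, with two open bays side by side (95 mm apart) that slope 30 degrees, low end towards the robot. Origin: on the counter, mid-footprint; x points from the low to the high side.
- stop_rail: Dark rod across the low end of the rack that carries the two sprung orange stop plates (one per bay). Its pose says nothing about where the plates are set. Origin on the bay floor plane midway between the bays; axes as the bays.
- jar_red_base (a point): Centre of the red jar's glass base (flat end face), 52.5 mm from the jar's origin along -x, 22 mm above the underside.
- jar_red_lid (a point): Centre of the outer face of the red jar's gold lid, 52.5 mm from the jar's origin along +x, 22 mm above the underside.
- jar_yellow_base (a point): Centre of the yellow jar's glass base (flat end face), 52.5 mm from the jar's origin along -x, 22 mm above the underside.
- jar_yellow_lid (a point): Centre of the outer face of the yellow jar's gold lid, 52.5 mm from the jar's origin along +x, 22 mm above the underside.
- jar_green: Bystander: a third hexagonal jar, dark green contents, standing upright, 105 mm tall, 54 mm wide. Origin at its underside.
- dish: Bystander: small turquoise ceramic dish, 100 mm across, 30 mm high. Origin at its underside.
- dipper: Bystander: wooden honey dipper lying on the counter, about 160 mm long, 34 mm high. Origin under its middle; x towards its grooved head.
- mill: Bystander: dark wooden pepper mill, 56 mm across, 172 mm tall, standing behind the rack. Origin at its underside.
- oil: Bystander: green glass oil bottle, 64 mm across, 210 mm tall. Origin at its underside.
- mug: Bystander: white mug, 80 mm across, 90 mm high. Origin at its underside.

How it is judged (in metres and radians):
At the end, for the whole second after the job is handed in: Red jar in the left bay and yellow jar in the right bay, each on the bay floor within 4 mm and within 6 mm of its centre line, along the slope within 4 degrees, label side up, lid at the high end, base touching that bay's stop plate (a contact force of at least 0.05 N), at rest (y of jar_red in the frame of bay_left between -0.006 and 0.006 m and z of jar_red in the frame of bay_left between -0.004 and 0.004 m and x of jar_red_base in the frame of bay_left between -0.009 and 0.034 m and x of jar_red_lid in the frame of bay_left above 0.094 m and angle between the x axis of jar_red and the x axis of bay_left, either way round below 0.07 rad and angle between each of jar_red, jar_yellow's own z axis and vertical below 0.75 rad and contact force between each of jar_red, jar_yellow and stop_rail above 0.05 N and linear speed of each of jar_red, jar_yellow below 0.01 m/s and y of jar_yellow in the frame of bay_right between -0.006 and 0.006 m and z of jar_yellow in the frame of bay_right between -0.004 and 0.004 m and x of jar_yellow_base in the frame of bay_right between -0.009 and 0.034 m and x of jar_yellow_lid in the frame of bay_right above 0.094 m and angle between the x axis of jar_yellow and the x axis of bay_right, either way round below 0.07 rad).
It fails at once if a jar is rammed against a stop plate with more than 30 N (contact force between any of jar_red, jar_yellow and stop_rail above 30 N).
It fails at once if any bystander is moved more than 30 mm (distance of any of jar_green, dish, dipper, mill, oil, mug from where it was at the start of the episode above 0.03 m).
It fails at once if a standing bystander is tipped (angle between any of jar_green, dish, mill, oil, mug's own z axis and vertical above 0.5 rad).
It also fails if it takes over 61 s, if anything falls off the work surface, if the arm or the gripper's body presses on something with over 40 N, if the wrist force passes 120 N, or if a joint passes its speed limit or range.

ROBOT

A 6-joint arm with a two-finger parallel gripper is mounted at the origin on the work surface. World frame = base frame: x ahead of the robot, y to its left, z up, the work surface at z = 0. Lengths are in mm, angles in rad, forces in N, time in s.
With the tool pointing down it reaches from about 275 to 750 mm from the base axis. Payload 10.2 kg.
Tool frame: the origin (TCP) lies between the finger pads; the fingertips stand 25 mm ahead of it and the grasp point (between the pads) lies 6 mm ahead of it; z points along the fingers, y is the line along which they close (so a half turn about z gives the same grasp; the last joint's range is limited). The gripper opens to 85 mm and grips with 20 to 120 N. Pads are 22 mm wide; open, the fingers measure 114 mm over their backs; the gripper's body (76 mm by 85 mm) begins 54 mm behind the grasp point. The pads swing forward as they close: fully open they stand 13 mm farther back than shut.
Start: joints at [-1.452, 0.313, 1.498, -0, 1.331, -0.223], TCP at [175.959, -494.641, 256.294] pointing down, gripper open.
Joint ranges: [-2.94, 2.94], [-0.97, 2.17], [0.19, 2.56], [-1.23, 4.37], [0.02, 3.11], [-2.88, 2.88]. Speed limits (rad/s): [2.39, 2.39, 3.01, 3.14, 3.14, 3.14].

INTERFACE

Orientations are given as a unit quaternion [w, x, y, z].
In Python, from rig import ctrl, eyes, finish_job gives the robot as it stands.
- The arm moves only by the tool step_arm, never from a script. Its argument "increments" is a list of rows, each an object of numbers: "dx", "dy", "dz": the shift along the tool's x, y, z in units of 25 mm (1.0 is 25 mm); "wx", "wy", "wz": the turn, a rotation vector about the tool's x, y, z in units of 6 degrees (1.0 is 6 degrees). A call has 1 to 5 rows; each row shifts and turns the commanded pose from where the row before left it, along the tool's axes as they then stand; what a row does not reach is not made up. A row lasts 1/10 s, in which the tool goes at most 50 mm and 8.59 degrees, less where a joint would pass 70% of its speed; a pose out of reach is approached as far as the arm can. A call is refused whole if a number of a shift passes 1 or a number of a turn 1, either way. A call with a gripper value outside its range is refused whole. "fingers" is the finger opening in mm, from 0 to 85.4, set as the call begins (left out, the last holds). The fingers move at their own pace and stop on an object; "squeeze" is the grip in N (left out, the last holds). Time passes only in rows, so rows that do not move let the fingers close. It gives the time, the measured TCP pose, the force, the opening and the grip force at its end, in the units of the state.
- ctrl.sense(): the state, without advancing time (a new reading comes with each control period).
- eyes.capture(name): name is "scene" or "top" or "wrist"; returns a dict with "frame" (480x640x3 uint8, blue, green, red), "fx", "fy", "cx", "cy" (pixels), "R" (3x3) and "t" (3): a world point X has camera coordinates R X + t; the wrist camera has in their place "tool_from_camera" (4x4, takes a point from camera to tool coordinates, whose origin is the TCP and whose axes are the flange's). Camera axes: x right, y down, z forward; pixel columns grow to the right and rows downward; lengths in mm; the calibration is good to about 2 mm. The wrist camera is an equidistant fisheye: a pixel r from the principal point sees the ray r / f radians off the axis. A picture is of the moment at which its call begins: read the wrist's pose just before it. There is no depth.
- finish_job(): hands the job in; it is judged then, once.
Trained networks look in the newest picture that a camera, given by its name, has taken for a name from the list of things; names that differ only in an ending like _2 or _b are one class to them, and where a whole thing is asked for, a point or a joint stands for the part that bears it (a point fixed in the world has none). Each returns a list of dicts, best first, with "p" (0 to 1); they miss things now and then, are a little off and sometimes report something else, mostly with a low value. They report only what shows in the picture. A call takes as long as a camera call.
- eyes.cut_out(camera, label): "mask" (480x640 bool, what is visible of it).
- eyes.landmark_of(camera, label): "point" ([x, y, z] in mm, in the coordinates of the camera as it stood for that picture, good to about 4 mm: a listed point, or the origin of a listed thing).
The state is a dict: "time_s": time; "joints": joint angles; "dq": joint speeds; "tau": joint torques, N m; "eef_pos": TCP position; "ee_rot": TCP orientation; "force": force on the tool from outside, world axes, zero at the start; "wrist_torque": the same for the moment, N m; "grip_width": opening from 0.0 (shut) to 1.0 (fully open); "grip_force": force on a finger pad.
Only numpy, scipy, OpenCV 4.12 (cv2) and the standard library are available. Lean on these libraries where they do the work, as an engineer would, in place of code of your own. Each camera call takes 0.05 s, during which the arm holds its last target. There are 200 camera calls.

## Working session

There is one attempt and no reset: what is moved stays moved. The work goes in short steps, Python scripts to look and compute and a tool call to move; the robot and the scene stay as the last step left them, time stands still between calls to the robot, and variables do not carry over. Pictures are saved under pics/ and viewed, at most 10 in all, crops included, and the job is handed in when it is done.

Besides the shell and the picture viewer there is one more tool, called after "Call:" as name([rows], argument=value, ...), one row to a line, values as JSON. step_arm: Moves the arm, as the interface text tells. Its arguments: {"type":"object","properties":{"increments":{"type":"array"},"fingers":{"type":"number"},"squeeze":{"type":"number"}},"required":["increments"]}

```bash
mkdir -p pics; cat > h.py <<'E'
import numpy as np, cv2
from rig import ctrl, eyes
from scipy.spatial.transform import Rotation as Ro
def rot(q): return Ro.from_quat([q[1],q[2],q[3],q[0]]).as_matrix()
def look(cam,names,save=None):
    s=ctrl.sense(); c=eyes.capture(cam)
    if save: cv2.imwrite('pics/'+save+'.png',c['frame'])
    out={}
    for n in names:
        L=eyes.landmark_of(cam,n)
        for d in L[:2]:
            p=np.array(d['point'])
            if 'R' in c: w=np.array(c['R']).T@(p-np.array(c['t']))
            else:
                T=np.array(c['tool_from_camera']); w=rot(s['ee_rot'])@(T[:3,:3]@p+T[:3,3])+np.array(s['eef_pos'])
            out.setdefault(n,[]).append((w.round(1),round(d['p'],2)))
        print(cam,n,[(o[0].tolist(),o[1]) for o in out.get(n,[])])
    return c,out
E
python3 - <<'E'
from h import *
N=['jar_red','jar_red_base','jar_red_lid','jar_yellow','jar_yellow_base','jar_yellow_lid','bay_left','bay_right','rack','stop_rail','jar_green','dish','dipper','mill','oil','mug']
for c in ['scene','top']: look(c,N,c)
s=ctrl.sense(); print(s)
E
```

```text
scene jar_red [([453.9, -252.5, 1.0], 0.69), ([744.4, 228.6, 0.2], 0.57)]
scene jar_red_base [([471.1, -207.5, 20.2], 0.65)]
scene jar_red_lid [([445.3, -304.0, 20.0], 0.95)]
scene jar_yellow [([440.0, 344.2, -0.2], 0.65), ([579.6, -456.2, -0.5], 0.4)]
scene jar_yellow_base [([477.4, 315.7, 22.6], 0.78), ([642.7, 332.2, 1.0], 0.51)]
scene jar_yellow_lid [([400.3, 377.9, 19.7], 0.6)]
scene bay_left []
scene bay_right [([467.5, -65.1, 36.7], 0.85)]
scene rack [([521.1, -11.5, -0.9], 0.76)]
scene stop_rail [([462.8, -13.6, 38.4], 0.63)]
scene jar_green [([742.6, 225.2, 1.3], 0.78), ([640.3, 330.7, 0.9], 0.28)]
scene dish [([641.0, 329.7, 0.1], 0.82)]
scene dipper [([664.4, -280.1, -0.5], 0.58)]
scene mill [([753.9, -57.0, -0.4], 0.8)]
scene oil [([574.9, -457.8, 0.9], 0.97)]
scene mug [([560.0, 462.0, 2.5], 0.68)]
top jar_red [([454.4, -248.1, -1.1], 0.95), ([638.1, 336.8, -0.5], 0.19)]
top jar_red_base [([468.3, -200.2, 23.9], 0.76)]
top jar_red_lid [([440.5, -305.0, 23.7], 0.81)]
top jar_yellow [([434.0, 350.0, 1.3], 0.65)]
top jar_yellow_base [([478.1, 315.1, 20.6], 0.57)]
top jar_ye
[... 638 characters left out ...]
y([-1.45240924e+00,  3.12888415e-01,  1.49770368e+00, -2.12880978e-05,
        1.33099727e+00, -2.23380522e-01]), 'dq': array([ 3.15327652e-05,  6.47740426e-05, -7.43622802e-04,  8.27276761e-04,
        2.57781326e-04,  6.66764881e-05]), 'tau': array([-3.17902204e-04, -4.12166297e+01, -2.59898937e+01, -1.90727874e-04,
        4.99794496e-04,  1.70990126e-05]), 'eef_pos': array([ 175.94933872, -494.64197562,  256.29872116]), 'ee_rot': array([ 1.10356453e-06,  9.85434428e-01,  1.70055841e-01, -1.04117317e-05]), 'force': array([ 0.22439854,  1.03750651, -0.04478371]), 'wrist_torque': array([ 6.46916964e-03, -1.70771131e-02,  3.73010277e-05]), 'grip_force': 0.0, 'grip_width': 0.9992461601517051}
```

View pics/top.png

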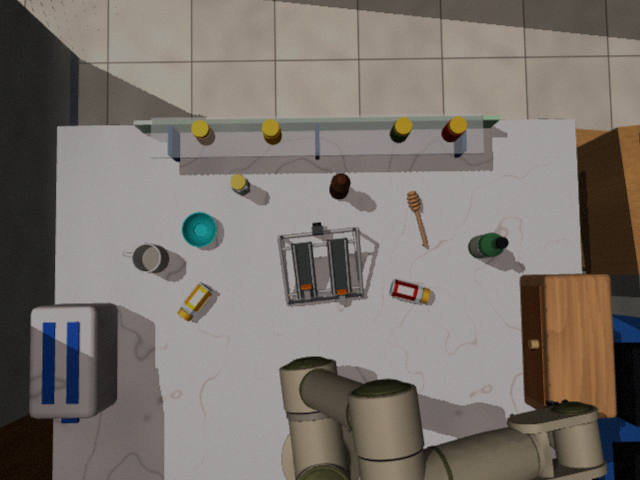

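View pics/scene.png

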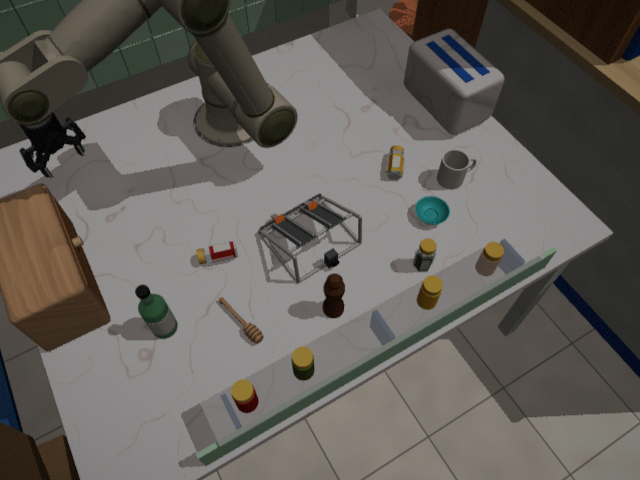

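The top image shows the rack centred near (322,267) with orange stops at (306,288) and (344,293). The red jar is at (410,291) with its lid to the right, and the yellow jar is at (195,301) with its lid to the lower left. Both agree with the networks.

```bash
cat >> h.py <<'E'
def pose(): 
    s=ctrl.sense(); return np.array(s['eef_pos']),rot(s['ee_rot']),s
def down(yaw,tilt=0):  # tool x at yaw (deg), z down
    c,s=np.cos(np.radians(yaw)),np.sin(np.radians(yaw))
    return np.array([[c,s,0],[s,-c,0],[0,0,-1.]])
def plan(ways,start=None):
    """ways: list of (pos,R,lin_cap,n_min); prints rows, in rounded units, re-simulated from the rounded rows"""
    p,R=start if start else pose()[:2]
    k=0
    for w in ways:
        P,Q=np.array(w[0],float),w[1]; cap=w[2] if len(w)>2 else 1.
        rv=Ro.from_matrix(R.T@Q).as_rotvec(degrees=True)
        n=max(1,int(np.ceil(np.abs(P-p).max()/25/cap-.02)),int(np.ceil(np.linalg.norm(rv)/6-.02)))
        # inflate n until rows fit
        while True:
            rows=[];pp,RR=p.copy(),R.copy()
            for i in range(n):
                d=RR.T@((P-pp)/(n-i))/25; r=Ro.from_matrix(RR.T@Q).as_rotvec(degrees=True)/(n-i)/6
                d,r=d.round(2),r.round(2); rows.append((d,r))
                pp=pp+RR@d*25; RR=RR@Ro.from_rotvec(r*6,degrees=True).as_matrix()
            if max(np.abs(a).max() for x in rows for a in x)<=1 and max(np.linalg.norm(x[0]) for x in rows)<=2: break
            n+=1
        p,R=pp,RR
        print('->',P.round(1).tolist(),n,'rows, end err',(pp-P).round(1).tolist())
        for d,r in rows:
            print('{'+','.join(f'"{a}":{v:g}' for a,v in zip(['dx','dy','dz','wx','wy','wz'],[*d,*r]) if v)+'}')
    return p,R
E
python3 - <<'E'
from h import *
plan([((430,-225,230),down(75.5))])
E
```

```text
-> [430.0, -225.0, 230.0] 15 rows, end err [0.0, -0.1, 0.0]
{"dx":0.88,"dy":-0.45,"dz":0.07,"wz":-0.62}
{"dx":0.91,"dy":-0.39,"dz":0.07,"wz":-0.62}
{"dx":0.93,"dy":-0.33,"dz":0.07,"wz":-0.62}
{"dx":0.95,"dy":-0.27,"dz":0.07,"wz":-0.62}
{"dx":0.97,"dy":-0.21,"dz":0.07,"wz":-0.62}
{"dx":0.98,"dy":-0.15,"dz":0.07,"wz":-0.62}
{"dx":0.98,"dy":-0.08,"dz":0.07,"wz":-0.62}
{"dx":0.99,"dy":-0.02,"dz":0.07,"wz":-0.62}
{"dx":0.99,"dy":0.04,"dz":0.07,"wz":-0.62}
{"dx":0.98,"dy":0.11,"dz":0.07,"wz":-0.62}
{"dx":0.97,"dy":0.17,"dz":0.07,"wz":-0.62}
{"dx":0.96,"dy":0.24,"dz":0.07,"wz":-0.62}
{"dx":0.94,"dy":0.3,"dz":0.07,"wz":-0.63}
{"dx":0.92,"dy":0.35,"dz":0.07,"wz":-0.62}
{"dx":0.89,"dy":0.42,"dz":0.07,"wz":-0.63}
```

Call:
step_arm([
  {"dx":0.9,"dy":-0.45,"dz":0.07,"wz":-0.62},
  {"dx":0.9,"dy":-0.4,"dz":0.07,"wz":-0.62},
  {"dx":0.95,"dy":-0.35,"dz":0.07,"wz":-0.62},
  {"dx":0.95,"dy":-0.25,"dz":0.07,"wz":-0.62},
  {"dx":0.95,"dy":-0.2,"dz":0.07,"wz":-0.62},
], fingers=85)

```text
invalid input at $.increments[0]: expected keys dx, dy, dz, wx, wy, wz
```

Call:
step_arm([
  {"dx":1,"dy":-0.15,"dz":0.07,"wz":-0.62},
  {"dx":1,"dy":-0.1,"dz":0.07,"wz":-0.62},
  {"dx":1,"dz":0.07,"wz":-0.62},
  {"dx":1,"dy":0.05,"dz":0.07,"wz":-0.62},
  {"dx":1,"dy":0.1,"dz":0.07,"wz":-0.62},
])

```text
invalid input at $.increments[0]: expected keys dx, dy, dz, wx, wy, wz
```

Call:
step_arm([
  {"dx":0.95,"dy":0.15,"dz":0.07,"wz":-0.62},
  {"dx":0.95,"dy":0.25,"dz":0.07,"wz":-0.62},
  {"dx":0.95,"dy":0.3,"dz":0.07,"wz":-0.62},
  {"dx":0.9,"dy":0.35,"dz":0.07,"wz":-0.62},
  {"dx":0.9,"dy":0.4,"dz":0.07,"wz":-0.62},
])

```text
invalid input at $.increments[0]: expected keys dx, dy, dz, wx, wy, wz
```

```bash
python3 - <<'E'
from h import *
p,R,s=pose(); print(p,R.round(3).tolist(),s['time_s'])
look('wrist',['jar_red','jar_red_base','jar_red_lid','bay_left','bay_right','rack','stop_rail'],'w1')
print(eyes.capture('wrist')['tool_from_camera'])
E
```

```text
[ 175.94933872 -494.64197562  256.29872116] [[0.942, 0.335, -0.0], [0.335, -0.942, -0.0], [-0.0, -0.0, -1.0]] 1.7
wrist jar_red []
wrist jar_red_base []
wrist jar_red_lid []
wrist bay_left []
wrist bay_right []
wrist rack []
wrist stop_rail []
[[-1.28566456e-03 -9.53622228e-01 -3.01003312e-01  7.78453528e+01]
 [ 9.99999170e-01 -1.20219758e-03 -4.62523685e-04 -1.20384040e+00]
 [ 7.92074146e-05 -3.01003657e-01  9.53622982e-01 -1.17247925e+02]
 [ 0.00000000e+00  0.00000000e+00  0.00000000e+00  1.00000000e+00]]
```

All six keys are needed.

Call:
step_arm([
  {"dx":0.9,"dy":-0.45,"dz":0.07,"wx":0,"wy":0,"wz":-0.62},
  {"dx":0.9,"dy":-0.4,"dz":0.07,"wx":0,"wy":0,"wz":-0.62},
  {"dx":0.95,"dy":-0.35,"dz":0.07,"wx":0,"wy":0,"wz":-0.62},
  {"dx":0.95,"dy":-0.25,"dz":0.07,"wx":0,"wy":0,"wz":-0.62},
  {"dx":0.95,"dy":-0.2,"dz":0.07,"wx":0,"wy":0,"wz":-0.62},
], fingers=85)

```text
time_s: 2.65
eef_pos: [261.9, -404.0, 247.6]
ee_rot: [0.0, 0.945, 0.328, 0.0]
force: [-0.8, -0.2, -0.1]
grip_width: 0.997
grip_force: 0.0
```

Call:
step_arm([
  {"dx":1,"dy":-0.15,"dz":0.07,"wx":0,"wy":0,"wz":-0.62},
  {"dx":1,"dy":-0.1,"dz":0.07,"wx":0,"wy":0,"wz":-0.62},
  {"dx":1,"dy":0,"dz":0.07,"wx":0,"wy":0,"wz":-0.62},
  {"dx":1,"dy":0.05,"dz":0.07,"wx":0,"wy":0,"wz":-0.62},
  {"dx":1,"dy":0.1,"dz":0.07,"wx":0,"wy":0,"wz":-0.62},
])

```text
time_s: 3.15
eef_pos: [347.9, -312.5, 238.8]
ee_rot: [0.0, 0.879, 0.477, 0.0]
force: [0.9, -0.4, -0.1]
grip_width: 0.992
grip_force: 0.0
```

Call:
step_arm([
  {"dx":0.95,"dy":0.15,"dz":0.07,"wx":0,"wy":0,"wz":-0.62},
  {"dx":0.95,"dy":0.25,"dz":0.07,"wx":0,"wy":0,"wz":-0.62},
  {"dx":0.95,"dy":0.3,"dz":0.07,"wx":0,"wy":0,"wz":-0.62},
  {"dx":0.9,"dy":0.35,"dz":0.07,"wx":0,"wy":0,"wz":-0.62},
  {"dx":0.9,"dy":0.4,"dz":0.07,"wx":0,"wy":0,"wz":-0.62},
])

```text
time_s: 3.65
eef_pos: [431.4, -223.2, 230.1]
ee_rot: [0.0, 0.79, 0.612, 0.0]
force: [0.4, -0.1, 0.3]
grip_width: 0.997
grip_force: 0.0
```

```bash
python3 - <<'E'
from h import *
p,R,s=pose(); print(p,R.round(3).tolist(),s['time_s'])
look('wrist',['jar_red','jar_red_base','jar_red_lid','bay_left','bay_right','rack','stop_rail'],'w1')
E
```

```text
[ 431.39706267 -223.20659627  230.05465885] [[0.25, 0.968, 0.0], [0.968, -0.25, -0.0], [-0.0, 0.0, -1.0]] 3.65
wrist jar_red [([457.7, -248.9, 5.4], 0.68)]
wrist jar_red_base [([473.4, -201.5, 19.3], 0.85)]
wrist jar_red_lid [([447.3, -302.1, 24.4], 0.64)]
wrist bay_left [([465.2, -58.6, 36.9], 0.75)]
wrist bay_right [([465.5, -60.1, 39.5], 0.67)]
wrist rack []
wrist stop_rail []
```

View pics/w1.png

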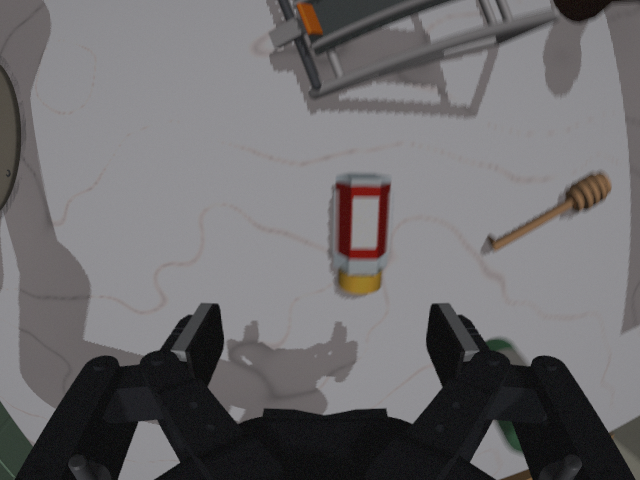

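The wrist image shows the red jar near (362,235) with its lid at (360,280), nicely aligned with the tool axes, and the rack's right bay with its orange stop at (312,18). I'll grasp now.

```bash
python3 - <<'E'
from h import *
plan([((459,-242,105),down(75.3)),((459,-242,29),down(75.3))])
E
```

```text
-> [459.0, -242.0, 105.0] 6 rows, end err [0.1, 0.0, -0.1]
{"dx":-0.06,"dy":0.21,"dz":0.83}
{"dx":-0.06,"dy":0.22,"dz":0.84}
{"dx":-0.07,"dy":0.21,"dz":0.83}
{"dx":-0.06,"dy":0.22,"dz":0.84}
{"dx":-0.07,"dy":0.21,"dz":0.83}
{"dx":-0.06,"dy":0.22,"dz":0.84}
-> [459.0, -242.0, 29.0] 4 rows, end err [0.1, 0.0, -0.1]
{"dz":0.76}
{"dz":0.76}
{"dz":0.76}
{"dz":0.76}
```

Call:
step_arm([
  {"dx":-0.08,"dy":0.25,"dz":1,"wx":0,"wy":0,"wz":0},
  {"dx":-0.08,"dy":0.25,"dz":1,"wx":0,"wy":0,"wz":0},
  {"dx":-0.08,"dy":0.25,"dz":1,"wx":0,"wy":0,"wz":0},
  {"dx":-0.08,"dy":0.25,"dz":1,"wx":0,"wy":0,"wz":0},
  {"dx":-0.06,"dy":0.28,"dz":1,"wx":0,"wy":0,"wz":0},
])

```text
time_s: 4.55
eef_pos: [459.1, -242.0, 104.2]
ee_rot: [0.0, 0.792, 0.611, -0.0]
force: [-0.2, -0.2, 1.0]
grip_width: 0.995
grip_force: 0.0
```

Call:
step_arm([
  {"dx":0,"dy":0,"dz":0.8,"wx":0,"wy":0,"wz":0},
  {"dx":0,"dy":0,"dz":0.8,"wx":0,"wy":0,"wz":0},
  {"dx":0,"dy":0,"dz":0.8,"wx":0,"wy":0,"wz":0},
  {"dx":0,"dy":0,"dz":0.64,"wx":0,"wy":0,"wz":0},
  {"dx":0,"dy":0,"dz":0,"wx":0,"wy":0,"wz":0},
])

```text
time_s: 5.05
eef_pos: [458.2, -241.1, 27.4]
ee_rot: [-0.002, 0.792, 0.611, -0.0]
force: [-0.1, 0.4, -0.2]
grip_width: 0.999
grip_force: 0.0
```

Call:
step_arm([
  {"dx":0,"dy":0,"dz":0,"wx":0,"wy":0,"wz":0},
  {"dx":0,"dy":0,"dz":0,"wx":0,"wy":0,"wz":0},
  {"dx":0,"dy":0,"dz":0,"wx":0,"wy":0,"wz":0},
  {"dx":0,"dy":0,"dz":0,"wx":0,"wy":0,"wz":0},
  {"dx":0,"dy":0,"dz":0,"wx":0,"wy":0,"wz":0},
], fingers=40, squeeze=40)

```text
time_s: 5.55
eef_pos: [459.8, -241.8, 30.2]
ee_rot: [0.001, 0.791, 0.611, 0.0]
force: [-1.6, -0.2, 6.5]
grip_width: 0.619
grip_force: 42.4
```

```bash
cat >> h.py <<'E'
def bayR(psi,slope=30):
    c,s=np.cos(np.radians(psi)),np.sin(np.radians(psi)); a=np.radians(slope)
    x=np.array([np.cos(a)*c,np.cos(a)*s,np.sin(a)]); y=np.array([-s,c,0]); return np.c_[x,y,np.cross(x,y)]
TR=np.diag([-1,1,-1.])  # tool axes in bay frame for red (tool x = -bay x)
TY=np.diag([1,-1,-1.])
E
python3 - <<'E'
from h import *
p,R,s=pose();print(p,s['force'],s['time_s'])
B=bayR(6); o=np.array([456,35.4,38])
plan([((459,-242,150),down(75.3)),(o+B@[70,0,135],B@TR)])
E
```

```text
[ 459.7752162  -241.82629677   30.24678083] [-1.58117533 -0.23665929  6.48783297] 5.55
-> [459.0, -242.0, 150.0] 5 rows, end err [0.0, -0.0, -0.0]
{"dz":-0.96}
{"dx":-0.01,"dz":-0.96}
{"dy":-0.01,"dz":-0.96,"wx":0.01}
{"dx":-0.01,"dy":-0.01,"dz":-0.96,"wy":0.01,"wz":0.01}
{"dz":-0.95,"wx":0.01}
-> [449.2, 34.7, 189.9] 19 rows, end err [0.1, -0.1, 0.1]
{"dx":0.56,"dy":-0.17,"dz":-0.08,"wx":-0.25,"wy":-0.18,"wz":-0.95}
{"dx":0.57,"dy":-0.11,"dz":-0.1,"wx":-0.25,"wy":-0.18,"wz":-0.95}
{"dx":0.58,"dy":-0.05,"dz":-0.11,"wx":-0.25,"wy":-0.18,"wz":-0.94}
{"dx":0.58,"dy":0.01,"dz":-0.12,"wx":-0.25,"wy":-0.18,"wz":-0.94}
{"dx":0.57,"dy":0.07,"dz":-0.13,"wx":-0.26,"wy":-0.18,"wz":-0.95}
{"dx":0.56,"dy":0.13,"dz":-0.14,"wx":-0.26,"wy":-0.17,"wz":-0.94}
{"dx":0.54,"dy":0.19,"dz":-0.15,"wx":-0.25,"wy":-0.17,"wz":-0.95}
{"dx":0.51,"dy":0.24,"dz":-0.15,"wx":-0.25,"wy":-0.18,"wz":-0.94}
{"dx":0.48,"dy":0.3,"dz":-0.15,"wx":-0.26,"wy":-0.18,"wz":-0.95}
{"dx":0.45,"dy":0.35,"dz":-0.15,"wx":-0.25,"wy":-0.17,"wz":-0.94}
{"dx":0.41,"dy":0.39,"dz":-0.15,"wx":-0.26,"wy":-0.18,"wz":-0.95}
{"dx":0.37,"dy":0.44,"dz":-0.15,"wx":-0.25,"wy":-0.17,"wz":-0.94}
{"dx":0.32,"dy":0.47,"dz":-0.14,"wx":-0.26,"wy":-0.18,"wz":-0.95}
{"dx":0.27,"dy":0.51,"dz":-0.13,"wx":-0.25,"wy":-0.17,"wz":-0.94}
{"dx":0.21,"dy":0.53,"dz":-0.12,"wx":-0.26,"wy":-0.18,"wz":-0.95}
{"dx":0.16,"dy":0.56,"dz":-0.11,"wx":-0.25,"wy":-0.17,"wz":-0.94}
{"dx":0.1,"dy":0.57,"dz":-0.1,"wx":-0.26,"wy":-0.18,"wz":-0.95}
{"dx":0.04,"dy":0.58,"dz":-0.09,"wx":-0.25,"wy":-0.17,"wz":-0.94}
{"dx":-0.03,"dy":0.58,"dz":-0.07,"wx":-0.26,"wy":-0.18,"wz":-0.95}
```

Call:
step_arm([
  {"dx":0,"dy":0,"dz":-0.5,"wx":0,"wy":0,"wz":0},
  {"dx":0,"dy":0,"dz":-1,"wx":0,"wy":0,"wz":0},
  {"dx":0,"dy":0,"dz":-1,"wx":0,"wy":0,"wz":0},
  {"dx":0,"dy":0,"dz":-1,"wx":0,"wy":0,"wz":0},
  {"dx":0,"dy":0,"dz":-1,"wx":0,"wy":0,"wz":0},
])

```text
time_s: 6.05
eef_pos: [459.1, -241.0, 143.4]
ee_rot: [0.0, 0.791, 0.611, 0.0]
force: [0.9, -0.2, -1.8]
grip_width: 0.626
grip_force: 43.3
```

Call:
step_arm([
  {"dx":0.55,"dy":-0.17,"dz":-0.18,"wx":-0.25,"wy":-0.18,"wz":-0.95},
  {"dx":0.57,"dy":-0.11,"dz":-0.2,"wx":-0.25,"wy":-0.18,"wz":-0.95},
  {"dx":0.58,"dy":-0.05,"dz":-0.11,"wx":-0.25,"wy":-0.18,"wz":-0.95},
  {"dx":0.58,"dy":0.01,"dz":-0.12,"wx":-0.25,"wy":-0.18,"wz":-0.95},
  {"dx":0.57,"dy":0.07,"dz":-0.13,"wx":-0.25,"wy":-0.18,"wz":-0.95},
])

```text
time_s: 6.55
eef_pos: [456.1, -167.5, 157.6]
ee_rot: [0.08, 0.612, 0.786, 0.003]
force: [0.6, -0.6, -1.8]
grip_width: 0.622
grip_force: 43.4
```

Call:
step_arm([
  {"dx":0.56,"dy":0.13,"dz":-0.14,"wx":-0.25,"wy":-0.18,"wz":-0.95},
  {"dx":0.54,"dy":0.19,"dz":-0.15,"wx":-0.25,"wy":-0.18,"wz":-0.95},
  {"dx":0.51,"dy":0.24,"dz":-0.15,"wx":-0.25,"wy":-0.18,"wz":-0.95},
  {"dx":0.48,"dy":0.3,"dz":-0.15,"wx":-0.25,"wy":-0.18,"wz":-0.95},
  {"dx":0.45,"dy":0.35,"dz":-0.15,"wx":-0.25,"wy":-0.18,"wz":-0.95},
])

```text
time_s: 7.05
eef_pos: [453.3, -94.8, 167.9]
ee_rot: [0.155, 0.393, 0.906, 0.005]
force: [0.5, 0.6, -2.1]
grip_width: 0.621
grip_force: 43.4
```

Call:
step_arm([
  {"dx":0.41,"dy":0.39,"dz":-0.15,"wx":-0.25,"wy":-0.18,"wz":-0.95},
  {"dx":0.37,"dy":0.44,"dz":-0.15,"wx":-0.25,"wy":-0.18,"wz":-0.95},
  {"dx":0.32,"dy":0.47,"dz":-0.14,"wx":-0.25,"wy":-0.18,"wz":-0.95},
  {"dx":0.27,"dy":0.51,"dz":-0.13,"wx":-0.25,"wy":-0.18,"wz":-0.95},
  {"dx":0.21,"dy":0.53,"dz":-0.12,"wx":-0.25,"wy":-0.18,"wz":-0.95},
])

```text
time_s: 7.55
eef_pos: [450.1, -22.0, 177.9]
ee_rot: [0.218, 0.147, 0.965, 0.007]
force: [0.9, -0.4, -2.0]
grip_width: 0.619
grip_force: 43.4
```

Call:
step_arm([
  {"dx":0.16,"dy":0.56,"dz":-0.11,"wx":-0.25,"wy":-0.18,"wz":-0.95},
  {"dx":0.1,"dy":0.57,"dz":-0.1,"wx":-0.25,"wy":-0.18,"wz":-0.95},
  {"dx":0.04,"dy":0.58,"dz":-0.09,"wx":-0.25,"wy":-0.18,"wz":-0.95},
  {"dx":-0.03,"dy":0.58,"dz":-0.07,"wx":-0.25,"wy":-0.18,"wz":-0.95},
  {"dx":0,"dy":0,"dz":0,"wx":0,"wy":0,"wz":0},
])

```text
time_s: 8.05
eef_pos: [447.6, 36.3, 185.8]
ee_rot: [0.258, -0.057, 0.964, 0.009]
force: [1.0, -0.8, -2.5]
grip_width: 0.625
grip_force: 43.4
```

```bash
python3 - <<'E'
from h import *
p,R,s=pose(); print(p,R.round(3).tolist(),s['time_s'],s['joints'].round(2),s['grip_width'],s['grip_force'])
look('wrist',['jar_red','jar_red_base','jar_red_lid','bay_left','bay_right','rack','stop_rail'],'w2')
look('top',['bay_left','bay_right','rack','stop_rail','jar_red'])
E
```

```text
[447.61098237  36.32397528 185.81796131] [[-0.86, -0.114, 0.497], [-0.105, 0.993, 0.047], [-0.499, -0.012, -0.866]] 8.05 [-0.28  0.01  2.15  0.38  0.51 -2.26] 0.624508530300425 43.377819657325745
wrist jar_red [([471.9, 38.4, 167.7], 0.69)]
wrist jar_red_base [([417.5, 33.2, 155.4], 0.97)]
wrist jar_red_lid [([417.9, 34.8, 156.4], 0.55)]
wrist bay_left [([460.6, 32.6, 35.9], 0.95)]
wrist bay_right [([465.5, -60.1, 35.3], 0.6)]
wrist rack []
wrist stop_rail []
top bay_left [([455.5, 35.4, 40.4], 0.65)]
top bay_right [([465.6, -56.2, 39.1], 0.73)]
top rack [([524.7, -4.5, -3.8], 0.89)]
top stop_rail [([460.7, -13.0, 36.8], 0.45)]
top jar_red [([469.4, 40.3, 163.3], 0.69)]
```

View pics/w2.png

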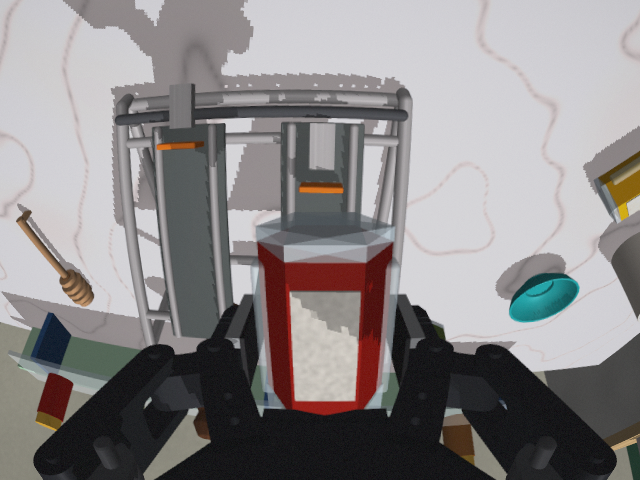

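The wrist image shows the left stop at (321,188), the right stop at (180,146) and the red jar held with its base toward the low end. I'll rectify this view onto the bay plane to refine the rack pose.

```bash
cat >> h.py <<'E'
def rectify(c,p,R,o,B,z,s=2.0,X=(-50,150),Y=(-100,100)):
    """image of plane at bay height z, origin o (mid of bays); rows: x decreasing, cols: y decreasing (left=+y)"""
    xs=np.arange(X[1],X[0],-1/s); ys=np.arange(Y[1],Y[0],-1/s)
    g=np.stack(np.meshgrid(xs,ys,indexing='ij')+(np.full((len(xs),len(ys)),z),),-1)@B.T+o
    T=np.array(c['tool_from_camera']); C=((g-p)@R-T[:3,3])@T[:3,:3]
    r=np.hypot(C[...,0],C[...,1]); th=np.arctan2(r,C[...,2]); k=th/np.maximum(r,1e-9)
    return cv2.remap(c['frame'],(c['cx']+c['fx']*k*C[...,0]).astype(np.float32),(c['cy']+c['fy']*k*C[...,1]).astype(np.float32),cv2.INTER_LINEAR)
E
python3 - <<'E'
from h import *
p,R,s=pose(); c=eyes.capture('wrist'); B=bayR(6); o=np.array([461.5,-11.8,37.5])
out=[]
for z in (7,22):
    im=rectify(c,p,R,o,B,z)
    hsv=cv2.cvtColor(im,cv2.COLOR_BGR2HSV); m=(hsv[...,0]>5)&(hsv[...,0]<18)&(hsv[...,1]>180)&(hsv[...,2]>120)
    n,l,st,ce=cv2.connectedComponentsWithStats(m.astype(np.uint8))
    for i in range(1,n):
        if st[i,4]>40: print(z,'x',150-st[i,1]/2,150-(st[i,1]+st[i,3])/2,'y',100-st[i,0]/2,100-(st[i,0]+st[i,2])/2,st[i,4])
    for y in (47.5,-47.5):
        for d in (-20.5,20.5):
            u=int((100-y-d)*2); im[::6,u]=(0,255,0)
    for x in (0,30,100): im[int((150-x)*2),::6]=(255,0,255)
    out.append(im)
cv2.imwrite('pics/r1.png',np.hstack(out))
E
```

```text
7 x 33.5 29.5 y 61.0 32.5 447
7 x 2.5 -1.5 y -39.0 -68.0 411
22 x 31.0 27.0 y 60.5 33.5 402
22 x 2.0 -2.0 y -33.5 -60.5 349
```

View pics/r1.png

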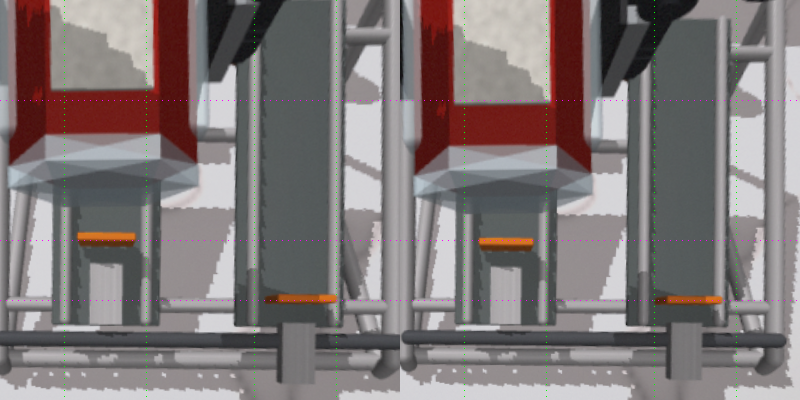

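The rectified view puts the rods and stops on my predicted lines: yaw of 6° and bay centres at ±47 mm. The stop faces are at about x≈30.5 (left) and 2 (right). Now I'll approach the left bay.

```bash
cat >> h.py <<'E'
B=bayR(6); O=np.array([461.5,-11.8,37.5])
def bp():
    p,R,s=pose(); print('t',s['time_s'],'bay pos',(B.T@(p-O)).round(1),'F bay',(B.T@s['force']).round(1),'rot err deg',Ro.from_matrix((B@(TR if (B.T@R)[0,0]<0 else TY)).T@R).as_rotvec(degrees=True).round(2),'grip',round(s['grip_width']*85.4,1),round(s['grip_force'],1))
def at(x,y,z): return O+B@[x,y,z]
E
python3 - <<'E'
from h import *
bp()
plan([(at(81,47.3,42),B@TR)])
E
```

```text
t 8.8 bay pos [ 66.8  48.2 132.2] F bay [-0.8  0.1 -1.6] rot err deg [ 0.38  0.05 -0.68] grip 53.3 43.4
-> [505.4, 40.4, 114.4] 4 rows, end err [0.0, -0.1, -0.1]
{"dx":-0.14,"dz":0.9,"wx":-0.02,"wz":0.03}
{"dx":-0.14,"dy":-0.01,"dz":0.9,"wx":-0.01,"wz":0.03}
{"dx":-0.15,"dy":-0.01,"dz":0.9,"wx":-0.02,"wz":0.03}
{"dx":-0.14,"dy":-0.01,"dz":0.91,"wx":-0.01,"wy":-0.01,"wz":0.02}
```

Call:
step_arm([
  {"dx":-0.12,"dy":0,"dz":0.7,"wx":-0.02,"wy":0,"wz":0.03},
  {"dx":-0.12,"dy":-0.01,"dz":0.8,"wx":-0.02,"wy":0,"wz":0.03},
  {"dx":-0.12,"dy":-0.01,"dz":0.8,"wx":-0.02,"wy":0,"wz":0.03},
  {"dx":-0.12,"dy":-0.01,"dz":0.8,"wx":0,"wy":0,"wz":0.03},
  {"dx":-0.09,"dy":0,"dz":0.5,"wx":0,"wy":0,"wz":0},
])

```text
time_s: 9.3
eef_pos: [505.7, 40.4, 113.3]
ee_rot: [0.258, -0.05, 0.965, 0.014]
force: [-0.1, 0.0, -2.3]
grip_width: 0.62
grip_force: 43.3
```

Call:
step_arm([
  {"dx":0,"dy":0,"dz":0,"wx":0,"wy":0,"wz":0},
])

```text
time_s: 9.4
eef_pos: [505.4, 40.5, 113.3]
ee_rot: [0.257, -0.05, 0.965, 0.014]
force: [-0.8, -0.1, -1.8]
grip_width: 0.623
grip_force: 43.3
```

```bash
python3 - <<'E'
from h import *
bp()
p,R,s=pose(); c,_=look('wrist',['jar_red_base'])
cv2.imwrite('pics/r2.png',np.hstack([rectify(c,p,R,O,B,7),rectify(c,p,R,O,B,22)]))
E
```

```text
t 9.4 bay pos [80.4 47.4 41.1] F bay [-1.6 -0.  -1.2] rot err deg [-0.02  0.16  0.04] grip 53.2 43.3
wrist jar_red_base [([476.4, 41.5, 84.5], 0.88)]
```

View pics/r2.png

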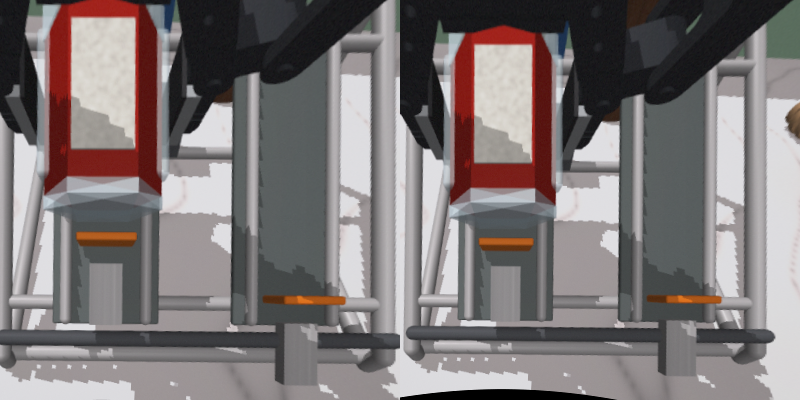

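Call:
step_arm([
  {"dx":0,"dy":-0.03,"dz":0.1,"wx":0,"wy":0,"wz":0},
  {"dx":0,"dy":0,"dz":0.1,"wx":0,"wy":0,"wz":0},
  {"dx":0,"dy":0,"dz":0.1,"wx":0,"wy":0,"wz":0},
  {"dx":0,"dy":0,"dz":0.05,"wx":0,"wy":0,"wz":0},
  {"dx":0,"dy":0,"dz":0,"wx":0,"wy":0,"wz":0},
])

```text
time_s: 10.0
eef_pos: [509.7, 40.1, 106.8]
ee_rot: [0.258, -0.05, 0.965, 0.013]
force: [-0.5, 0.3, -2.4]
grip_width: 0.626
grip_force: 43.4
```

```bash
python3 -c "
from h import *
bp()"
```

```text
t 10.0 bay pos [80.9 46.6 33.3] F bay [-1.6  0.4 -1.9] rot err deg [0.02 0.05 0.03] grip 53.5 43.4
```

Call:
step_arm([
  {"dx":0,"dy":0,"dz":0.04,"wx":0,"wy":0,"wz":0},
  {"dx":0,"dy":0,"dz":0.04,"wx":0,"wy":0,"wz":0},
  {"dx":0,"dy":0,"dz":0.04,"wx":0,"wy":0,"wz":0},
  {"dx":0,"dy":0,"dz":0,"wx":0,"wy":0,"wz":0},
])

```text
time_s: 10.4
eef_pos: [511.2, 40.3, 104.2]
ee_rot: [0.258, -0.05, 0.965, 0.013]
force: [0.3, -0.3, -2.6]
grip_width: 0.623
grip_force: 43.4
```

Call:
step_arm([
  {"dx":0,"dy":0,"dz":0.04,"wx":0,"wy":0,"wz":0},
  {"dx":0,"dy":0,"dz":0,"wx":0,"wy":0,"wz":0},
  {"dx":0,"dy":0,"dz":0,"wx":0,"wy":0,"wz":0},
])

```text
time_s: 10.7
eef_pos: [511.6, 40.3, 103.6]
ee_rot: [0.258, -0.05, 0.965, 0.013]
force: [-4.8, -0.9, 3.8]
grip_width: 0.621
grip_force: 44.1
```

```bash
python3 -c "
from h import *
bp()"
```

```text
t 10.7 bay pos [81.  46.6 29.6] F bay [-2.3 -0.4  5.7] rot err deg [0.02 0.03 0.02] grip 53.0 44.1
```

Call:
step_arm([
  {"dx":0,"dy":0,"dz":-0.04,"wx":0,"wy":0,"wz":0},
  {"dx":0.05,"dy":0,"dz":0,"wx":0,"wy":0,"wz":0},
  {"dx":0.05,"dy":0,"dz":0,"wx":0,"wy":0,"wz":0},
  {"dx":0.05,"dy":0,"dz":0,"wx":0,"wy":0,"wz":0},
  {"dx":0.05,"dy":0,"dz":0,"wx":0,"wy":0,"wz":0},
])

```text
time_s: 11.2
eef_pos: [506.8, 39.8, 101.7]
ee_rot: [0.258, -0.05, 0.965, 0.013]
force: [-0.2, 0.4, -2.4]
grip_width: 0.618
grip_force: 43.4
```

Call:
step_arm([
  {"dx":0.04,"dy":0,"dz":0,"wx":0,"wy":0,"wz":0},
  {"dx":0,"dy":0,"dz":0,"wx":0,"wy":0,"wz":0},
])

```text
time_s: 11.4
eef_pos: [505.9, 39.7, 101.2]
ee_rot: [0.258, -0.05, 0.965, 0.013]
force: [0.9, -0.1, -2.6]
grip_width: 0.62
grip_force: 43.4
```

```bash
python3 -c "
from h import *
bp()"
```

```text
t 11.4 bay pos [74.8 46.6 30.4] F bay [-0.5 -0.2 -2.7] rot err deg [0.02 0.06 0.04] grip 53.0 43.4
```

Call:
step_arm([
  {"dx":0.04,"dy":0,"dz":0,"wx":0,"wy":0,"wz":0},
  {"dx":0.04,"dy":0,"dz":0,"wx":0,"wy":0,"wz":0},
  {"dx":0,"dy":0,"dz":0,"wx":0,"wy":0,"wz":0},
])

```text
time_s: 11.7
eef_pos: [504.3, 39.5, 100.3]
ee_rot: [0.258, -0.05, 0.965, 0.013]
force: [-0.5, 0.5, -1.5]
grip_width: 0.624
grip_force: 43.4
```

Call:
step_arm([
  {"dx":0.04,"dy":0,"dz":0,"wx":0,"wy":0,"wz":0},
  {"dx":0,"dy":0,"dz":0,"wx":0,"wy":0,"wz":0},
])

```text
time_s: 11.9
eef_pos: [503.4, 39.4, 99.8]
ee_rot: [0.258, -0.05, 0.965, 0.013]
force: [0.5, 0.4, -1.2]
grip_width: 0.615
grip_force: 43.4
```

Call:
step_arm([
  {"dx":0.04,"dy":0,"dz":0,"wx":0,"wy":0,"wz":0},
  {"dx":0,"dy":0,"dz":0,"wx":0,"wy":0,"wz":0},
])

```text
time_s: 12.1
eef_pos: [502.6, 39.3, 99.3]
ee_rot: [0.258, -0.05, 0.965, 0.013]
force: [-0.5, 0.2, -1.9]
grip_width: 0.625
grip_force: 43.4
```

```bash
python3 -c "
from h import *
bp()"
```

```text
t 12.1 bay pos [70.9 46.5 30.5] F bay [-1.4  0.2 -1.4] rot err deg [0.03 0.04 0.03] grip 53.4 43.4
```

Call:
step_arm([
  {"dx":0.04,"dy":0,"dz":0,"wx":0,"wy":0,"wz":0},
  {"dx":0,"dy":0,"dz":0,"wx":0,"wy":0,"wz":0},
])

```text
time_s: 12.3
eef_pos: [501.8, 39.2, 98.9]
ee_rot: [0.258, -0.05, 0.965, 0.013]
force: [1.1, 0.9, -2.4]
grip_width: 0.624
grip_force: 43.4
```

Call:
step_arm([
  {"dx":0.04,"dy":0,"dz":0,"wx":0,"wy":0,"wz":0},
  {"dx":0,"dy":0,"dz":0,"wx":0,"wy":0,"wz":0},
])

```text
time_s: 12.5
eef_pos: [501.5, 39.1, 98.9]
ee_rot: [0.259, -0.05, 0.965, 0.013]
force: [4.7, 2.0, 0.5]
grip_width: 0.622
grip_force: 43.4
```

```bash
python3 -c "
from h import *
bp()"
```

```text
t 12.5 bay pos [69.8 46.5 30.6] F bay [ 4.5  1.5 -2. ] rot err deg [ 0.05 -0.05  0.04] grip 53.1 43.4
```

Call:
step_arm([
  {"dx":0.05,"dy":0,"dz":0,"wx":0,"wy":0,"wz":0},
  {"dx":0,"dy":0,"dz":0.03,"wx":0,"wy":0,"wz":0},
  {"dx":0,"dy":0,"dz":0.02,"wx":0,"wy":0,"wz":0},
  {"dx":0,"dy":0,"dz":0,"wx":0,"wy":0,"wz":0},
])

```text
time_s: 12.9
eef_pos: [501.9, 38.8, 98.0]
ee_rot: [0.26, -0.05, 0.964, 0.013]
force: [5.7, 1.0, 4.4]
grip_width: 0.624
grip_force: 43.7
```

```bash
python3 -c "
from h import *
bp()"
```

```text
t 12.9 bay pos [69.6 46.1 29.7] F bay [7.2 0.4 0.9] rot err deg [ 0.12 -0.19  0.02] grip 53.3 43.7
```

Call:
step_arm([
  {"dx":0,"dy":0,"dz":0.02,"wx":0,"wy":0,"wz":0},
  {"dx":0,"dy":0,"dz":0.01,"wx":0,"wy":0,"wz":0},
  {"dx":0,"dy":0,"dz":0,"wx":0,"wy":0,"wz":0},
])

```text
time_s: 13.2
eef_pos: [502.0, 38.8, 97.9]
ee_rot: [0.26, -0.05, 0.964, 0.013]
force: [-6.1, 0.4, 18.0]
grip_width: 0.621
grip_force: 45.6
```

Call:
step_arm([
  {"dx":0,"dy":0,"dz":0,"wx":0,"wy":0,"wz":0},
  {"dx":0,"dy":0,"dz":0,"wx":0,"wy":0,"wz":0},
  {"dx":0,"dy":0,"dz":0,"wx":0,"wy":0,"wz":0},
  {"dx":0,"dy":0,"dz":0,"wx":0,"wy":0,"wz":0},
], fingers=68)

```text
time_s: 13.6
eef_pos: [500.6, 39.2, 95.8]
ee_rot: [0.258, -0.05, 0.965, 0.013]
force: [-0.8, 0.4, 0.4]
grip_width: 0.797
grip_force: 0.0
```

```bash
python3 -c "
from h import *
bp()
plan([(at(66,46.5,150),B@TR),((436,330,220),down(140.8))])"
```

```text
t 13.6 bay pos [67.4 46.6 28.3] F bay [-0.4  0.5  0.7] rot err deg [0.02 0.08 0.03] grip 68.1 0.0
-> [438.9, 32.6, 200.4] 5 rows, end err [0.0, -0.1, 0.1]
{"dx":0.01,"dz":-0.97}
{"dx":0.01,"dz":-0.97}
{"dx":0.01,"dz":-0.98}
{"dx":0.02,"dz":-0.97,"wy":-0.01}
{"dx":0.01,"dy":-0.01,"dz":-0.98}
-> [436.0, 330.0, 220.0] 12 rows, end err [0.1, -0.0, 0.1]
{"dx":-0.11,"dy":0.99,"dz":-0.01,"wx":0.16,"wy":0.39,"wz":0.61}
{"dx":-0.05,"dy":0.99,"dz":-0.03,"wx":0.16,"wy":0.39,"wz":0.61}
{"dx":0.02,"dy":0.99,"dz":-0.05,"wx":0.17,"wy":0.4,"wz":0.61}
{"dx":0.08,"dy":0.99,"dz":-0.06,"wx":0.16,"wy":0.39,"wz":0.61}
{"dx":0.15,"dy":0.98,"dz":-0.07,"wx":0.16,"wy":0.4,"wz":0.61}
{"dx":0.21,"dy":0.97,"dz":-0.08,"wx":0.17,"wy":0.39,"wz":0.61}
{"dx":0.28,"dy":0.95,"dz":-0.09,"wx":0.16,"wy":0.4,"wz":0.62}
{"dx":0.34,"dy":0.93,"dz":-0.09,"wx":0.17,"wy":0.39,"wz":0.61}
{"dx":0.4,"dy":0.9,"dz":-0.1,"wx":0.16,"wy":0.4,"wz":0.62}
{"dx":0.47,"dy":0.87,"dz":-0.09,"wx":0.17,"wy":0.39,"wz":0.61}
{"dx":0.52,"dy":0.84,"dz":-0.09,"wx":0.16,"wy":0.4,"wz":0.62}
{"dx":0.58,"dy":0.81,"dz":-0.08,"wx":0.17,"wy":0.39,"wz":0.61}
```

Call:
step_arm([
  {"dx":0,"dy":0,"dz":-0.4,"wx":0,"wy":0,"wz":0},
  {"dx":0,"dy":0,"dz":-1,"wx":0,"wy":0,"wz":0},
  {"dx":0,"dy":0,"dz":-1,"wx":0,"wy":0,"wz":0},
  {"dx":0,"dy":0,"dz":-1,"wx":0,"wy":0,"wz":0},
  {"dx":0,"dy":0,"dz":-1,"wx":0,"wy":0,"wz":0},
])

```text
time_s: 14.1
eef_pos: [445.4, 33.5, 191.9]
ee_rot: [0.258, -0.05, 0.965, 0.013]
force: [0.3, 0.1, -0.2]
grip_width: 0.797
grip_force: 0.0
```

```bash
python3 - <<'E'
from h import *
bp()
p,R,s=pose(); c,o=look('wrist',['jar_red','jar_red_base'])
for n in o: print(n,(B.T@(o[n][0][0]-O)).round(1))
cv2.imwrite('pics/r3.png',np.hstack([rectify(c,p,R,O,B,7),rectify(c,p,R,O,B,22)]))
E
```

```text
t 14.1 bay pos [ 67.4  46.7 139.3] F bay [ 0.1  0.1 -0.3] rot err deg [0.03 0.08 0.03] grip 68.0 0.0
wrist jar_red [([527.8, 41.6, 82.1], 0.9)]
wrist jar_red_base [([473.7, 38.0, 68.4], 0.74)]
jar_red [84.2 46.2  2.9]
jar_red_base [30.5 48.3 18.1]
```

View pics/r3.png

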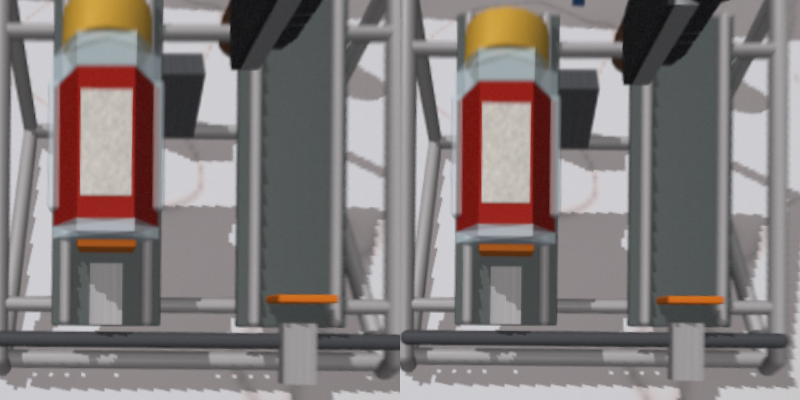

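The red jar lies centred between the rods, base against its stop (z=7 panel: stop at (106,243), jar base just above it). Now on to the yellow jar.

Call:
step_arm([
  {"dx":-0.11,"dy":1,"dz":-0.06,"wx":0.16,"wy":0.4,"wz":0.61},
  {"dx":-0.05,"dy":1,"dz":-0.08,"wx":0.16,"wy":0.4,"wz":0.61},
  {"dx":0.02,"dy":1,"dz":-0.1,"wx":0.17,"wy":0.4,"wz":0.61},
  {"dx":0.08,"dy":1,"dz":-0.11,"wx":0.16,"wy":0.4,"wz":0.61},
  {"dx":0.15,"dy":1,"dz":-0.12,"wx":0.16,"wy":0.4,"wz":0.61},
])

```text
time_s: 14.75
eef_pos: [440.0, 150.3, 201.9]
ee_rot: [0.159, 0.1, 0.982, 0.01]
force: [-0.5, 0.8, 0.9]
grip_width: 0.796
grip_force: 0.0
```

Call:
step_arm([
  {"dx":0.2,"dy":0.97,"dz":-0.1,"wx":0.17,"wy":0.4,"wz":0.61},
  {"dx":0.28,"dy":0.95,"dz":-0.1,"wx":0.16,"wy":0.4,"wz":0.62},
  {"dx":0.34,"dy":0.93,"dz":-0.1,"wx":0.17,"wy":0.4,"wz":0.61},
  {"dx":0.4,"dy":0.9,"dz":-0.1,"wx":0.16,"wy":0.4,"wz":0.62},
  {"dx":0.47,"dy":0.87,"dz":-0.1,"wx":0.17,"wy":0.4,"wz":0.61},
], fingers=85)

```text
time_s: 15.25
eef_pos: [435.2, 274.3, 210.6]
ee_rot: [0.047, 0.261, 0.964, 0.003]
force: [-0.2, 0.6, 0.4]
grip_width: 0.994
grip_force: 0.0
```

Call:
step_arm([
  {"dx":0.52,"dy":0.84,"dz":-0.09,"wx":0.16,"wy":0.4,"wz":0.62},
  {"dx":0.58,"dy":0.81,"dz":-0.08,"wx":0.17,"wy":0.4,"wz":0.61},
  {"dx":0,"dy":0,"dz":0,"wx":0,"wy":0,"wz":0},
])

```text
time_s: 15.55
eef_pos: [433.8, 324.7, 213.6]
ee_rot: [0.002, 0.322, 0.947, 0.0]
force: [-0.7, 0.3, -0.5]
grip_width: 0.997
grip_force: 0.0
```

```bash
python3 - <<'E'
from h import *
p,R,s=pose(); print(p,R.round(3).tolist(),s['time_s'])
c,o=look('wrist',['jar_yellow','jar_yellow_base','jar_yellow_lid'],'w4')
b=np.array([477.7,315.4,21]);l=np.array([398.5,379.5,22])
if 'jar_yellow_base' in o: b=(2*b+o['jar_yellow_base'][0][0])/3
if 'jar_yellow_lid' in o: l=(2*l+o['jar_yellow_lid'][0][0])/3
u=(l-b)[:2]; yaw=np.degrees(np.arctan2(u[1],u[0])); u/=np.hypot(*u); m=((b+l)/2)[:2]; m2=np.array([437,347]); m=(m+m2)/2
g=m-10*u; print(b,l,yaw,m,g)
Q=down(yaw); plan([((g[0],g[1],105),Q),((g[0],g[1],29),Q)])
E
```

```text
[433.83238386 324.6972993  213.63882007] [[-0.793, 0.609, 0.005], [0.609, 0.793, -0.001], [-0.004, 0.002, -1.0]] 15.55
wrist jar_yellow [([443.3, 344.3, 0.2], 0.94)]
wrist jar_yellow_base [([479.7, 317.3, 24.7], 0.9)]
wrist jar_yellow_lid [([398.8, 382.1, 20.8], 0.72)]
[478.36666667 316.03333333  22.23333333] [398.6        380.36666667  21.6       ] 141.11316368326854 [437.74166667 347.6       ] [445.52554069 341.3221576 ]
-> [445.5, 341.3, 105.0] 5 rows, end err [0.0, 0.1, 0.1]
{"dx":0.02,"dy":0.18,"dz":0.88,"wx":0.01,"wy":0.01,"wz":0.04}
{"dx":0.02,"dy":0.18,"dz":0.88,"wy":0.01,"wz":0.05}
{"dx":0.03,"dy":0.18,"dz":0.88,"wx":0.01,"wy":0.01,"wz":0.04}
{"dx":0.02,"dy":0.18,"dz":0.88,"wy":0.02,"wz":0.05}
{"dx":0.03,"dy":0.18,"dz":0.87,"wx":0.01,"wy":0.01,"wz":0.04}
-> [445.5, 341.3, 29.0] 4 rows, end err [0.0, 0.1, 0.1]
{"dz":0.76}
{"dz":0.76}
{"dz":0.76}
{"dz":0.76}
```

View pics/w4.png

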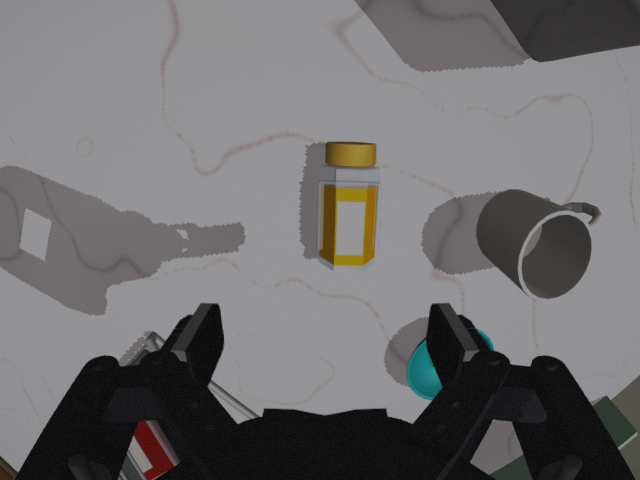

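The yellow jar is at (350,210) in the image with its lid up at (351,153). It is aligned with the tool, and the mug and dish are well clear.

Call:
step_arm([
  {"dx":0.02,"dy":0.18,"dz":0.9,"wx":0.01,"wy":0.01,"wz":0.04},
  {"dx":0.02,"dy":0.18,"dz":0.9,"wx":0,"wy":0.01,"wz":0.05},
  {"dx":0.03,"dy":0.18,"dz":0.9,"wx":0.01,"wy":0.01,"wz":0.04},
  {"dx":0.02,"dy":0.18,"dz":0.9,"wx":0,"wy":0.02,"wz":0.05},
  {"dx":0.03,"dy":0.18,"dz":0.8,"wx":0.01,"wy":0.01,"wz":0.04},
])

```text
time_s: 16.25
eef_pos: [445.8, 341.2, 104.6]
ee_rot: [0.0, 0.333, 0.943, 0.0]
force: [0.2, -0.9, 0.5]
grip_width: 0.997
grip_force: 0.0
```

Call:
step_arm([
  {"dx":0,"dy":0,"dz":0.8,"wx":0,"wy":0,"wz":0},
  {"dx":0,"dy":0,"dz":0.8,"wx":0,"wy":0,"wz":0},
  {"dx":0,"dy":0,"dz":0.8,"wx":0,"wy":0,"wz":0},
  {"dx":0,"dy":0,"dz":0.6,"wx":0,"wy":0,"wz":0},
  {"dx":0,"dy":0,"dz":0,"wx":0,"wy":0,"wz":0},
])

```text
time_s: 16.75
eef_pos: [444.9, 340.9, 29.0]
ee_rot: [-0.001, 0.333, 0.943, -0.001]
force: [0.6, 0.5, -0.2]
grip_width: 0.998
grip_force: 0.0
```

Call:
step_arm([
  {"dx":0,"dy":0,"dz":0,"wx":0,"wy":0,"wz":0},
  {"dx":0,"dy":0,"dz":0,"wx":0,"wy":0,"wz":0},
  {"dx":0,"dy":0,"dz":0,"wx":0,"wy":0,"wz":0},
  {"dx":0,"dy":0,"dz":0,"wx":0,"wy":0,"wz":0},
  {"dx":0,"dy":0,"dz":0,"wx":0,"wy":0,"wz":0},
], fingers=40, squeeze=40)

```text
time_s: 17.25
eef_pos: [446.5, 342.1, 32.0]
ee_rot: [0.001, 0.333, 0.943, 0.001]
force: [-0.3, -1.8, 6.4]
grip_width: 0.623
grip_force: 42.9
```

```bash
python3 - <<'E'
from h import *
p,R,s=pose(); print(p,s['force'],s['time_s'])
plan([(p+[0,0,125],R),((445,150,215),bayR(35,15)@TY),(at(50,-47.2,135),B@TY)])
E
```

```text
[446.45660219 342.10653754  31.9889685 ] [-0.31167933 -1.755718    6.37230543] 17.25
-> [446.5, 342.1, 157.0] 5 rows, end err [-0.0, -0.1, 0.0]
{"dz":-1}
{"dz":-1}
{"dz":-1}
{"dy":0.01,"dz":-1}
{"dx":-0.01,"dz":-1}
-> [445.0, 150.0, 215.0] 18 rows, end err [0.0, 0.2, -0.1]
{"dx":-0.27,"dy":-0.33,"dz":-0.13,"wx":-0.13,"wy":0.1,"wz":0.98}
{"dx":-0.3,"dy":-0.3,"dz":-0.14,"wx":-0.13,"wy":0.1,"wz":0.98}
{"dx":-0.32,"dy":-0.27,"dz":-0.14,"wx":-0.13,"wy":0.1,"wz":0.98}
{"dx":-0.35,"dy":-0.23,"dz":-0.15,"wx":-0.13,"wy":0.09,"wz":0.98}
{"dx":-0.37,"dy":-0.19,"dz":-0.16,"wx":-0.13,"wy":0.1,"wz":0.98}
{"dx":-0.39,"dy":-0.15,"dz":-0.16,"wx":-0.13,"wy":0.09,"wz":0.97}
{"dx":-0.4,"dy":-0.11,"dz":-0.17,"wx":-0.13,"wy":0.09,"wz":0.98}
{"dx":-0.4,"dy":-0.07,"dz":-0.17,"wx":-0.13,"wy":0.09,"wz":0.97}
{"dx":-0.41,"dy":-0.02,"dz":-0.18,"wx":-0.12,"wy":0.1,"wz":0.98}
{"dx":-0.41,"dy":0.02,"dz":-0.18,"wx":-0.13,"wy":0.09,"wz":0.97}
{"dx":-0.4,"dy":0.06,"dz":-0.19,"wx":-0.12,"wy":0.1,"wz":0.98}
{"dx":-0.39,"dy":0.11,"dz":-0.19,"wx":-0.13,"wy":0.09,"wz":0.97}
{"dx":-0.38,"dy":0.15,"dz":-0.19,"wx":-0.12,"wy"
[... 259 characters left out ...]
.1,"wz":0.98}
{"dx":-0.24,"dy":0.31,"dz":-0.19,"wx":-0.13,"wy":0.09,"wz":0.97}
-> [442.4, -61.3, 179.4] 9 rows, end err [0.1, -0.0, -0.1]
{"dx":-0.57,"dy":0.76,"dz":0.01,"wx":-0.21,"wy":0.27,"wz":0.5}
{"dx":-0.53,"dy":0.79,"dz":0.01,"wx":-0.21,"wy":0.27,"wz":0.5}
{"dx":-0.49,"dy":0.82,"dz":0.02,"wx":-0.2,"wy":0.27,"wz":0.5}
{"dx":-0.45,"dy":0.84,"dz":0.02,"wx":-0.21,"wy":0.27,"wz":0.5}
{"dx":-0.4,"dy":0.86,"dz":0.03,"wx":-0.2,"wy":0.27,"wz":0.5}
{"dx":-0.36,"dy":0.88,"dz":0.03,"wx":-0.21,"wy":0.27,"wz":0.5}
{"dx":-0.31,"dy":0.9,"dz":0.04,"wx":-0.2,"wy":0.28,"wz":0.49}
{"dx":-0.26,"dy":0.92,"dz":0.06,"wx":-0.2,"wy":0.27,"wz":0.5}
{"dx":-0.22,"dy":0.93,"dz":0.07,"wx":-0.21,"wy":0.28,"wz":0.49}
```

Call:
step_arm([
  {"dx":0,"dy":0,"dz":-1,"wx":0,"wy":0,"wz":0},
  {"dx":0,"dy":0,"dz":-1,"wx":0,"wy":0,"wz":0},
  {"dx":0,"dy":0,"dz":-1,"wx":0,"wy":0,"wz":0},
  {"dx":0,"dy":0,"dz":-1,"wx":0,"wy":0,"wz":0},
  {"dx":0,"dy":0,"dz":-1,"wx":0,"wy":0,"wz":0},
])

```text
time_s: 17.75
eef_pos: [445.4, 341.8, 156.8]
ee_rot: [0.0, 0.333, 0.943, 0.0]
force: [0.1, -0.2, -2.0]
grip_width: 0.621
grip_force: 43.7
```

Call:
step_arm([
  {"dx":-0.27,"dy":-0.33,"dz":-0.13,"wx":-0.13,"wy":0.1,"wz":0.98},
  {"dx":-0.3,"dy":-0.3,"dz":-0.14,"wx":-0.13,"wy":0.1,"wz":0.98},
  {"dx":-0.32,"dy":-0.27,"dz":-0.14,"wx":-0.13,"wy":0.1,"wz":0.98},
  {"dx":-0.35,"dy":-0.23,"dz":-0.15,"wx":-0.13,"wy":0.1,"wz":0.98},
  {"dx":-0.37,"dy":-0.19,"dz":-0.16,"wx":-0.13,"wy":0.1,"wz":0.98},
])

```text
time_s: 18.25
eef_pos: [445.4, 288.2, 172.1]
ee_rot: [-0.013, 0.563, 0.826, 0.041]
force: [1.2, -0.3, -2.6]
grip_width: 0.619
grip_force: 43.7
```

Call:
step_arm([
  {"dx":-0.39,"dy":-0.15,"dz":-0.16,"wx":-0.13,"wy":0.09,"wz":0.98},
  {"dx":-0.4,"dy":-0.11,"dz":-0.17,"wx":-0.13,"wy":0.09,"wz":0.98},
  {"dx":-0.4,"dy":-0.07,"dz":-0.17,"wx":-0.13,"wy":0.09,"wz":0.98},
  {"dx":-0.41,"dy":-0.02,"dz":-0.18,"wx":-0.12,"wy":0.1,"wz":0.98},
  {"dx":-0.41,"dy":0.02,"dz":-0.18,"wx":-0.13,"wy":0.09,"wz":0.98},
])

```text
time_s: 18.75
eef_pos: [445.1, 234.7, 188.0]
ee_rot: [-0.024, 0.753, 0.653, 0.077]
force: [0.0, -0.4, -2.3]
grip_width: 0.62
grip_force: 43.7
```

Call:
step_arm([
  {"dx":-0.4,"dy":0.06,"dz":-0.19,"wx":-0.12,"wy":0.1,"wz":0.98},
  {"dx":-0.39,"dy":0.11,"dz":-0.19,"wx":-0.13,"wy":0.09,"wz":0.97},
  {"dx":-0.38,"dy":0.15,"dz":-0.19,"wx":-0.12,"wy":0.1,"wz":0.98},
  {"dx":-0.36,"dy":0.19,"dz":-0.19,"wx":-0.13,"wy":0.09,"wz":0.97},
  {"dx":-0.33,"dy":0.22,"dz":-0.19,"wx":-0.12,"wy":0.1,"wz":0.98},
])

```text
time_s: 19.25
eef_pos: [444.3, 181.3, 204.0]
ee_rot: [-0.035, 0.892, 0.438, 0.108]
force: [0.1, -0.1, -3.4]
grip_width: 0.622
grip_force: 43.8
```

Call:
step_arm([
  {"dx":-0.31,"dy":0.26,"dz":-0.2,"wx":-0.13,"wy":0.09,"wz":0.97},
  {"dx":-0.27,"dy":0.29,"dz":-0.2,"wx":-0.12,"wy":0.1,"wz":0.98},
  {"dx":-0.24,"dy":0.31,"dz":-0.2,"wx":-0.13,"wy":0.09,"wz":0.97},
  {"dx":0,"dy":0,"dz":0,"wx":0,"wy":0,"wz":0},
])

```text
time_s: 19.65
eef_pos: [443.8, 149.3, 214.5]
ee_rot: [-0.039, 0.946, 0.296, 0.123]
force: [-0.0, 0.7, -1.4]
grip_width: 0.618
grip_force: 43.7
```

```bash
python3 - <<'E'
from h import *
p,R,s=pose(); print(p,s['force'],s['time_s'],s['joints'].round(2))
plan([(at(50,-47.2,135),B@TY)])
E
```

```text
[443.759237   149.33530178 214.54755847] [-0.00853186  0.73522664 -1.42139401] 19.65 [-0.    0.11  1.89  0.18  0.94  0.87]
-> [442.4, -61.3, 179.4] 9 rows, end err [-0.0, 0.1, 0.1]
{"dx":-0.56,"dy":0.77,"dz":0.01,"wx":-0.21,"wy":0.27,"wz":0.49}
{"dx":-0.52,"dy":0.79,"dz":0.01,"wx":-0.2,"wy":0.27,"wz":0.49}
{"dx":-0.48,"dy":0.82,"dz":0.02,"wx":-0.2,"wy":0.28,"wz":0.49}
{"dx":-0.44,"dy":0.84,"dz":0.02,"wx":-0.21,"wy":0.27,"wz":0.49}
{"dx":-0.39,"dy":0.86,"dz":0.03,"wx":-0.21,"wy":0.28,"wz":0.49}
{"dx":-0.35,"dy":0.88,"dz":0.03,"wx":-0.2,"wy":0.27,"wz":0.5}
{"dx":-0.31,"dy":0.9,"dz":0.05,"wx":-0.21,"wy":0.28,"wz":0.49}
{"dx":-0.26,"dy":0.91,"dz":0.06,"wx":-0.2,"wy":0.27,"wz":0.5}
{"dx":-0.21,"dy":0.92,"dz":0.06,"wx":-0.21,"wy":0.28,"wz":0.49}
```

Call:
step_arm([
  {"dx":-0.56,"dy":0.77,"dz":0.01,"wx":-0.2,"wy":0.27,"wz":0.49},
  {"dx":-0.52,"dy":0.79,"dz":0.01,"wx":-0.2,"wy":0.27,"wz":0.49},
  {"dx":-0.48,"dy":0.82,"dz":0.02,"wx":-0.2,"wy":0.28,"wz":0.49},
  {"dx":-0.44,"dy":0.84,"dz":0.02,"wx":-0.21,"wy":0.27,"wz":0.49},
  {"dx":-0.39,"dy":0.86,"dz":0.03,"wx":-0.21,"wy":0.28,"wz":0.49},
])

```text
time_s: 20.15
eef_pos: [443.3, 32.6, 194.3]
ee_rot: [-0.025, 0.966, 0.163, 0.2]
force: [-0.1, 0.6, -2.2]
grip_width: 0.622
grip_force: 43.7
```

Call:
step_arm([
  {"dx":-0.35,"dy":0.88,"dz":0.03,"wx":-0.2,"wy":0.27,"wz":0.5},
  {"dx":-0.31,"dy":0.9,"dz":0.05,"wx":-0.21,"wy":0.28,"wz":0.49},
  {"dx":-0.26,"dy":0.91,"dz":0.06,"wx":-0.2,"wy":0.27,"wz":0.5},
  {"dx":-0.21,"dy":0.92,"dz":0.06,"wx":-0.21,"wy":0.28,"wz":0.49},
  {"dx":0,"dy":0,"dz":0,"wx":0,"wy":0,"wz":0},
])

```text
time_s: 20.65
eef_pos: [442.7, -61.8, 178.4]
ee_rot: [-0.014, 0.965, 0.051, 0.258]
force: [1.4, 0.4, -3.1]
grip_width: 0.617
grip_force: 43.8
```

```bash
python3 - <<'E'
from h import *
bp()
for cam in ('wrist','top','scene'):
    c,o=look(cam,['jar_yellow','jar_yellow_base','jar_yellow_lid'])
    for n in o: print(n,(B.T@(o[n][0][0]-O)).round(1))
plan([(at(54,-47.2,41),B@TY)])
E
```

```text
t 20.65 bay pos [ 49.7 -47.8 134. ] F bay [-0.3  0.2 -3.4] rot err deg [ 0.03 -0.06 -0.05] grip 52.7 43.8
wrist jar_yellow [([471.4, -60.4, 154.2], 0.56)]
wrist jar_yellow_base [([411.5, -63.7, 148.4], 0.69), ([525.9, 42.7, 79.6], 0.48)]
wrist jar_yellow_lid [([499.5, -55.2, 197.6], 0.96)]
jar_yellow [ 62.5 -49.4  98.7]
jar_yellow_base [  7.7 -46.4 123.6]
jar_yellow_lid [108.8 -47.1 122. ]
top jar_yellow [([463.6, -53.8, 158.7], 0.86), ([635.9, 335.9, 0.9], 0.29)]
top jar_yellow_base [([411.5, -61.7, 148.8], 0.88)]
top jar_yellow_lid [([663.8, -282.4, -3.2], 0.19)]
jar_yellow [ 58.6 -42.  106.1]
jar_yellow_base [  8.1 -44.4 123.9]
jar_yellow_lid [ 129.4 -290.3 -121.7]
scene jar_yellow [([467.1, -61.7, 155.8], 0.7)]
scene jar_yellow_base [([410.4, -64.0, 145.4], 0.68)]
scene jar_yellow_lid [([507.1, -57.4, 201.1], 0.65)]
jar_yellow [ 59.5 -50.2 102.3]
jar_yellow_base [  5.2 -46.6 121.6]
jar_yellow_lid [116.9 -50.1 121.4]
-> [492.6, -56.0, 100.0] 4 rows, end err [-0.1, -0.0, 0.0]
{"dx":0.04,"dy":0.01,"dz":0.93,"wz":0.01}
{"dx":0.03,"dy":0.01,"dz":0.93,"wx":-0.01}
{"dx":0.04,"dy":0.01,"dz":0.94,"wz":0.01}
{"dx":0.03,"dy":0.01,"dz":0.93,"wx":-0.01,"wy":0.01}
```

Call:
step_arm([
  {"dx":0.04,"dy":0,"dz":0.6,"wx":0,"wy":0,"wz":0},
  {"dx":0.04,"dy":-0.01,"dz":0.9,"wx":0,"wy":0,"wz":0},
  {"dx":0.04,"dy":-0.01,"dz":0.9,"wx":0,"wy":0,"wz":0},
  {"dx":0.04,"dy":-0.01,"dz":0.8,"wx":0,"wy":0,"wz":0},
  {"dx":0.02,"dy":0,"dz":0.5,"wx":0,"wy":0,"wz":0},
])

```text
time_s: 21.75
eef_pos: [493.0, -54.1, 99.9]
ee_rot: [-0.014, 0.965, 0.052, 0.258]
force: [-0.6, 0.3, -1.2]
grip_width: 0.623
grip_force: 43.7
```

Call:
step_arm([
  {"dx":0,"dy":0,"dz":0,"wx":0,"wy":0,"wz":0},
])

```text
time_s: 21.85
eef_pos: [492.7, -54.0, 99.9]
ee_rot: [-0.015, 0.965, 0.052, 0.257]
force: [-0.8, -0.6, -2.2]
grip_width: 0.619
grip_force: 43.7
```

```bash
python3 - <<'E'
from h import *
bp()
p,R,s=pose(); c=eyes.capture('wrist')
cv2.imwrite('pics/r5.png',np.hstack([rectify(c,p,R,O,B,7),c['frame'][40:440:1,120:520]]))
E
```

```text
t 21.85 bay pos [ 54.2 -45.2  40.7] F bay [-1.9 -0.5 -1.5] rot err deg [ 0.17 -0.15 -0.09] grip 52.9 43.7
```

View pics/r5.png

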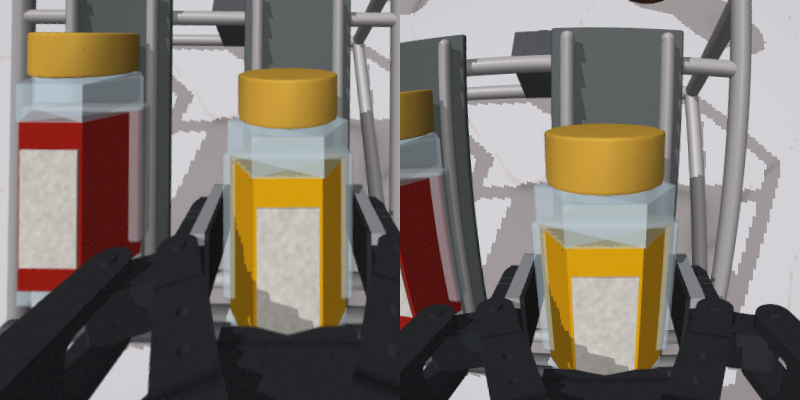

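The wrist view shows the yellow jar about 2 mm too far left: its lid centre is at px 288, and the midpoint between the rods is at px 295. I'll correct that and lower it.

Call:
step_arm([
  {"dx":0,"dy":0.08,"dz":0,"wx":-0.03,"wy":0.02,"wz":0.01},
  {"dx":0,"dy":0,"dz":0.08,"wx":0,"wy":0,"wz":0},
  {"dx":0,"dy":0,"dz":0.08,"wx":0,"wy":0,"wz":0},
  {"dx":0,"dy":0,"dz":0.06,"wx":0,"wy":0,"wz":0},
  {"dx":0,"dy":0,"dz":0,"wx":0,"wy":0,"wz":0},
])

```text
time_s: 22.4
eef_pos: [495.7, -56.1, 96.3]
ee_rot: [-0.013, 0.964, 0.051, 0.259]
force: [0.3, -0.4, -1.2]
grip_width: 0.618
grip_force: 43.8
```

```bash
python3 -c "
from h import *
bp()"
```

```text
t 22.4 bay pos [ 54.8 -47.6  36.3] F bay [-0.4 -0.4 -1.2] rot err deg [-0.09  0.08 -0.03] grip 52.7 43.8
```

Call:
step_arm([
  {"dx":0,"dy":0,"dz":0.05,"wx":0,"wy":0,"wz":0},
  {"dx":0,"dy":0,"dz":0.05,"wx":0,"wy":0,"wz":0},
  {"dx":0,"dy":0,"dz":0.04,"wx":0,"wy":0,"wz":0},
  {"dx":0,"dy":0,"dz":0,"wx":0,"wy":0,"wz":0},
])

```text
time_s: 22.8
eef_pos: [497.4, -55.9, 93.2]
ee_rot: [-0.013, 0.964, 0.051, 0.259]
force: [-0.2, 0.7, -2.7]
grip_width: 0.621
grip_force: 43.8
```

Call:
step_arm([
  {"dx":0,"dy":0,"dz":0.04,"wx":0,"wy":0,"wz":0},
  {"dx":0,"dy":0,"dz":0,"wx":0,"wy":0,"wz":0},
  {"dx":0,"dy":0,"dz":0,"wx":0,"wy":0,"wz":0},
])

```text
time_s: 23.1
eef_pos: [497.9, -55.9, 92.6]
ee_rot: [-0.013, 0.964, 0.051, 0.259]
force: [-0.2, 0.4, -1.0]
grip_width: 0.619
grip_force: 43.9
```

```bash
python3 -c "
from h import *
bp()"
```

```text
t 23.1 bay pos [ 54.9 -47.7  31.9] F bay [-0.7  0.4 -0.8] rot err deg [-0.1   0.09 -0.03] grip 52.8 43.9
```

Call:
step_arm([
  {"dx":0,"dy":0,"dz":0.03,"wx":0,"wy":0,"wz":0},
  {"dx":0,"dy":0,"dz":0,"wx":0,"wy":0,"wz":0},
  {"dx":0,"dy":0,"dz":0,"wx":0,"wy":0,"wz":0},
])

```text
time_s: 23.4
eef_pos: [498.0, -55.8, 92.5]
ee_rot: [-0.012, 0.964, 0.051, 0.26]
force: [-15.4, -0.8, 14.5]
grip_width: 0.621
grip_force: 46.0
```

```bash
python3 -c "
from h import *
bp()"
```

```text
t 23.4 bay pos [ 55.  -47.6  31.7] F bay [-6.1  0.8 20.2] rot err deg [-0.11  0.13 -0.06] grip 53.0 46.0
```

Call:
step_arm([
  {"dx":0,"dy":0,"dz":-0.05,"wx":0,"wy":0,"wz":0},
  {"dx":-0.06,"dy":0,"dz":0,"wx":0,"wy":0,"wz":0},
  {"dx":-0.06,"dy":0,"dz":0,"wx":0,"wy":0,"wz":0},
  {"dx":-0.06,"dy":0,"dz":0,"wx":0,"wy":0,"wz":0},
  {"dx":-0.06,"dy":0,"dz":0,"wx":0,"wy":0,"wz":0},
])

```text
time_s: 23.9
eef_pos: [492.4, -56.4, 89.7]
ee_rot: [-0.013, 0.964, 0.051, 0.259]
force: [1.4, 0.8, -2.6]
grip_width: 0.622
grip_force: 43.8
```

Call:
step_arm([
  {"dx":-0.04,"dy":0,"dz":0,"wx":0,"wy":0,"wz":0},
  {"dx":-0.04,"dy":0,"dz":0,"wx":0,"wy":0,"wz":0},
  {"dx":0,"dy":0,"dz":0,"wx":0,"wy":0,"wz":0},
])

```text
time_s: 24.2
eef_pos: [490.7, -56.6, 88.8]
ee_rot: [-0.013, 0.964, 0.051, 0.259]
force: [0.1, 0.8, -1.6]
grip_width: 0.62
grip_force: 43.8
```

```bash
python3 -c "
from h import *
bp()"
```

```text
t 24.2 bay pos [ 46.7 -47.6  32.3] F bay [-0.6  0.8 -1.5] rot err deg [-0.09  0.08 -0.03] grip 53.0 43.8
```

Call:
step_arm([
  {"dx":-0.04,"dy":0,"dz":0,"wx":0,"wy":0,"wz":0},
  {"dx":-0.04,"dy":0,"dz":0,"wx":0,"wy":0,"wz":0},
  {"dx":0,"dy":0,"dz":0,"wx":0,"wy":0,"wz":0},
])

```text
time_s: 24.5
eef_pos: [488.9, -56.8, 87.8]
ee_rot: [-0.013, 0.964, 0.051, 0.259]
force: [0.7, -0.3, -2.9]
grip_width: 0.623
grip_force: 43.8
```

Call:
step_arm([
  {"dx":-0.04,"dy":0,"dz":0,"wx":0,"wy":0,"wz":0},
  {"dx":0,"dy":0,"dz":0,"wx":0,"wy":0,"wz":0},
])

```text
time_s: 24.7
eef_pos: [488.2, -56.9, 87.4]
ee_rot: [-0.013, 0.964, 0.051, 0.259]
force: [-0.0, 0.8, -0.9]
grip_width: 0.617
grip_force: 43.8
```

```bash
python3 -c "
from h import *
bp()"
```

```text
t 24.7 bay pos [ 43.8 -47.6  32.3] F bay [-0.4  0.8 -0.8] rot err deg [-0.1   0.09 -0.04] grip 52.7 43.8
```

Call:
step_arm([
  {"dx":-0.04,"dy":0,"dz":0,"wx":0,"wy":0,"wz":0},
  {"dx":0,"dy":0,"dz":0,"wx":0,"wy":0,"wz":0},
])

```text
time_s: 24.9
eef_pos: [487.3, -57.0, 86.9]
ee_rot: [-0.013, 0.964, 0.051, 0.259]
force: [1.5, 0.1, -2.0]
grip_width: 0.623
grip_force: 43.8
```

Call:
step_arm([
  {"dx":-0.04,"dy":0,"dz":0,"wx":0,"wy":0,"wz":0},
  {"dx":0,"dy":0,"dz":0,"wx":0,"wy":0,"wz":0},
])

```text
time_s: 25.1
eef_pos: [486.4, -57.1, 86.4]
ee_rot: [-0.013, 0.964, 0.051, 0.259]
force: [1.2, 0.2, -2.4]
grip_width: 0.619
grip_force: 43.8
```

```bash
python3 -c "
from h import *
bp()"
```

```text
t 25.1 bay pos [ 41.8 -47.7  32.3] F bay [-0.2  0.1 -2.7] rot err deg [-0.1   0.09 -0.04] grip 52.8 43.8
```

Call:
step_arm([
  {"dx":-0.04,"dy":0,"dz":0,"wx":0,"wy":0,"wz":0},
  {"dx":0,"dy":0,"dz":0,"wx":0,"wy":0,"wz":0},
])

```text
time_s: 25.3
eef_pos: [486.0, -57.2, 86.2]
ee_rot: [-0.013, 0.964, 0.051, 0.26]
force: [3.2, 0.8, -0.3]
grip_width: 0.621
grip_force: 43.8
```

Call:
step_arm([
  {"dx":-0.04,"dy":0,"dz":0,"wx":0,"wy":0,"wz":0},
  {"dx":0,"dy":0,"dz":0,"wx":0,"wy":0,"wz":0},
])

```text
time_s: 25.5
eef_pos: [485.7, -57.3, 86.3]
ee_rot: [-0.013, 0.964, 0.05, 0.26]
force: [7.7, 4.4, 1.9]
grip_width: 0.624
grip_force: 43.7
```

```bash
python3 -c "
from h import *
bp()"
```

```text
t 25.5 bay pos [ 41.1 -47.8  32.6] F bay [ 8.   3.6 -2.4] rot err deg [-0.11  0.22 -0.02] grip 53.3 43.7
```

Call:
step_arm([
  {"dx":-0.01,"dy":0,"dz":0.03,"wx":0,"wy":0,"wz":0},
  {"dx":0,"dy":0,"dz":0.02,"wx":0,"wy":0,"wz":0},
  {"dx":0,"dy":0,"dz":0,"wx":0,"wy":0,"wz":0},
])

```text
time_s: 25.8
eef_pos: [486.2, -57.4, 85.6]
ee_rot: [-0.012, 0.964, 0.051, 0.261]
force: [-0.2, 4.6, 12.6]
grip_width: 0.617
grip_force: 45.1
```

```bash
python3 -c "
from h import *
bp()"
```

```text
t 25.8 bay pos [ 41.2 -48.   31.8] F bay [ 6.5  4.6 10.8] rot err deg [-0.15  0.27 -0.05] grip 52.7 45.1
```

Pressed on the floor and the stop, so I'll release and back off.

Call:
step_arm([
  {"dx":0,"dy":0,"dz":0,"wx":0,"wy":0,"wz":0},
  {"dx":0,"dy":0,"dz":0,"wx":0,"wy":0,"wz":0},
  {"dx":0,"dy":0,"dz":0,"wx":0,"wy":0,"wz":0},
  {"dx":0,"dy":0,"dz":0,"wx":0,"wy":0,"wz":0},
], fingers=68)

```text
time_s: 26.2
eef_pos: [485.0, -57.2, 84.0]
ee_rot: [-0.013, 0.964, 0.051, 0.259]
force: [0.3, 0.2, -0.1]
grip_width: 0.802
grip_force: 0.0
```

Call:
step_arm([
  {"dx":0,"dy":0,"dz":-0.4,"wx":0,"wy":0,"wz":0},
  {"dx":0,"dy":0,"dz":-1,"wx":0,"wy":0,"wz":0},
  {"dx":0,"dy":0,"dz":-1,"wx":0,"wy":0,"wz":0},
  {"dx":0,"dy":0,"dz":-1,"wx":0,"wy":0,"wz":0},
  {"dx":0,"dy":0,"dz":-1,"wx":0,"wy":0,"wz":0},
])

```text
time_s: 26.7
eef_pos: [429.5, -62.8, 180.0]
ee_rot: [-0.013, 0.964, 0.051, 0.259]
force: [-0.1, 0.7, 0.4]
grip_width: 0.796
grip_force: 0.0
```

Call:
step_arm([
  {"dx":-1,"dy":0,"dz":-1,"wx":0,"wy":0,"wz":0},
  {"dx":-1,"dy":0,"dz":-1,"wx":0,"wy":0,"wz":0},
  {"dx":-1,"dy":0,"dz":0,"wx":0,"wy":0,"wz":0},
  {"dx":-1,"dy":0,"dz":0,"wx":0,"wy":0,"wz":0},
  {"dx":0,"dy":0,"dz":0,"wx":0,"wy":0,"wz":0},
])

```text
time_s: 27.2
eef_pos: [317.7, -74.3, 171.4]
ee_rot: [-0.013, 0.965, 0.049, 0.259]
force: [0.1, -1.0, 0.4]
grip_width: 0.793
grip_force: 0.0
```

```bash
python3 - <<'E'
from h import *
bp()
p,R,s=pose(); print(p)
for cam in ('wrist','top','scene'):
    c,o=look(cam,['jar_yellow','jar_yellow_base','jar_yellow_lid','jar_red','jar_red_base','jar_red_lid'])
    for n in o: print(n,(B.T@(o[n][0][0]-O)).round(1))
    if cam=='wrist': a=rectify(c,p,R,O,B,7)
    if cam=='top': t=cv2.resize(c['frame'][217:317,272:372],(400,400),interpolation=cv2.INTER_CUBIC)
cv2.imwrite('pics/r6.png',np.hstack([a,t]))
E
```

```text
t 27.2 bay pos [-62.6 -47.1 190.7] F bay [ 0.2 -1.   0.3] rot err deg [-0.11  0.02  0.15] grip 67.7 0.0
[317.71803535 -74.2522295  171.37997159]
wrist jar_yellow [([513.3, -55.5, 63.0], 0.84)]
wrist jar_yellow_base [([454.6, -59.4, 55.2], 0.63)]
wrist jar_yellow_lid [([545.4, -50.6, 104.2], 0.85)]
wrist jar_red [([529.6, 46.3, 79.9], 0.72)]
wrist jar_red_base [([472.0, 38.2, 67.2], 0.93)]
wrist jar_red_lid [([513.6, -57.4, 62.1], 0.43)]
jar_yellow [ 53.4 -48.9  -1.4]
jar_yellow_base [ -1.4 -46.6  21.2]
jar_yellow_lid [102.1 -47.4  18.1]
jar_red [85.1 50.7 -0.2]
jar_red_base [28.4 48.6 17.9]
jar_red_lid [ 53.  -50.8  -2.2]
top jar_yellow [([466.3, 34.7, 73.5], 0.28)]
top jar_yellow_base [([452.1, -59.3, 57.9], 0.67)]
top jar_yellow_lid [([546.9, -51.0, 111.3], 0.95)]
top jar_red [([526.9, 45.3, 74.8], 0.97)]
top jar_red_base [([466.6, 33.6, 69.6], 0.81)]
top jar_red_lid [([558.5, 45.0, 123.2], 0.72), ([753.2, -55.5, -1.0], 0.45)]
jar_yellow [26.3 45.7 26.4]
jar_yellow_base [ -2.2 -46.3  24.8]
jar_yellow_lid [106.9 -47.9  23.5]
jar_red [80.1 50.  -3.2]
jar_red_base [24.6 44.6 22.9]
jar_red_lid [131.5  46.3  23. ]
scene jar_yellow [([510.5, -58.5, 62.4], 0.7)]
scene jar_yellow_base [([454.4, -59.9, 56.0], 0.82)]
scene jar_yellow_lid [([551.4, -53.9, 109.7], 0.55), ([753.5, -57.9, -0.5], 0.47)]
scene jar_red [([519.4, 39.3, 74.6], 0.8)]
scene jar_red_base [([473.3, 31.1, 68.1], 0.77)]
scene jar_red_lid [([561.4, 41.5, 119.2], 0.83)]
jar_yellow [ 50.4 -51.6  -0.4]
jar_yellow_base [ -1.2 -47.1  22.1]
jar_yellow_lid [109.7 -51.3  20. ]
jar_red [73.  44.8  0.7]
jar_red_base [29.3 41.4 18.4]
jar_red_lid [131.7  42.6  18.3]
```

View pics/r6.png

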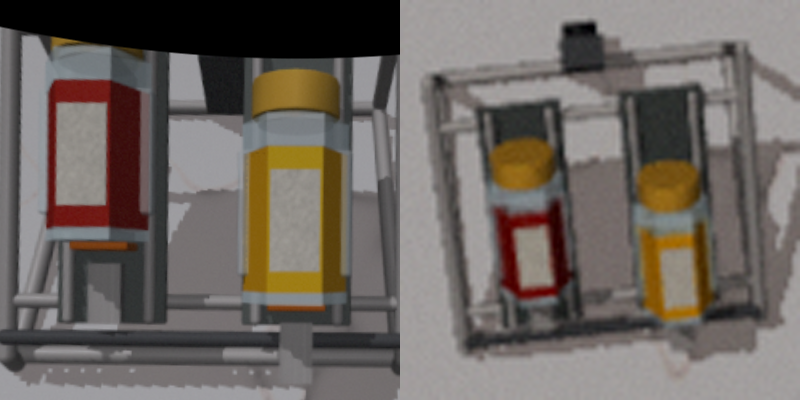

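Both jars lie between their rods with lids at the high end. Each base covers all but a sliver of its orange stop: red at (105,243), yellow at (297,308). I'll hand the job in.

```bash
python3 -c "
from rig import finish_job
print(finish_job())"
```

```text
the job is handed in; nothing more can be done
None
```

I laid the red jar in the left bay and the yellow jar in the right, label up and lid high, each base set gently against its stop (about 8–9 N), and handed the job in at about 28 s; no verdict came back.

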